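Put the metal artefacts into the dry-storage chamber and start it

TASK

Slide the black lock grip on the chamber's control panel all the way away from the lid to free it, raise the lid gently until it rests fully open on its stop, and put every small metal artefact lying on the grey foam mat into the chamber, setting them down rather than dropping them. Then lower the lid gently until it is fully shut, slide the lock grip all the way back towards the lid, and last of all turn the dial to the three-dot mark. Leave the wooden goblet, the glass jar and the cardboard carton where they are.

Things in the scene. Friction and masses are not known exactly. Their poses are not given: they have to be found in the camera images.
- chamber: White open-topped steel box, outer 190 (x) x 282 (y) x 68 mm high, walls and floor 6 mm. Origin: centre of its underside; x points away from the robot to the hinge side, y to the control panel, z up. The grey panel block, 190 x 110 mm, 76 mm high, is joined to its +y side; on it the dial at x=-42, y=198 mm and the lock at x=55 mm. Fixed; place and yaw vary.
- lid (a joint): Lid angle: 0 shut on the box (as it starts), grows as the front edge rises, 1.6 rad = fully open on its stop, just past upright. Stiff hinge on the box's far (+x) top edge: the lid stays where it is left; 2 to 5 N at the handle moves it. White frame with clear window, 190 x 282 x 8 mm, 0.3 kg, underside at 68 mm when shut.
- lid_handle (a point): Middle of the handle: steel bar, 10 mm diameter, 110 mm long, parallel to the hinge, 45 mm beyond the lid's front edge on two end arms (100 mm clear between them, 40 mm clear from bar to lid). Grip it across from above at any lid angle; it pivots in the fingers. 235 mm from the hinge line, 4 mm above it when shut (world z 72 mm; 303 mm open). x to the hinge, y along the bar.
- lid_hinge (a point): Middle of the lid's hinge line, 95 mm beyond the chamber's origin along x and 68 mm up; its y axis is the hinge line.
- lock (a joint): Travel of the lid lock: 0 = end stop, free; 0.050 m = other end stop, fully locked, its steel bolt over the lid. It starts locked (0.043 to 0.050), grows as the grip slides along the chamber's -y (towards the lid), against about 1.5 N friction, and stays where it is left.
- lock_top (a point): Top centre of the lock's black grip block, 14 mm (chamber x) x 30 mm (chamber y), standing 30 mm above the panel (world z about 106 mm); axes parallel to the chamber's.
- dial (a joint): Angle of the selector dial, clockwise from above, -0.05 to 1.85 rad. Four detents: 0 = one dot, 0.6 = two dots, 1.2 = three dots, 1.8 = four dots (white dots in radial rows on the panel round the dial). Let go, it snaps into the nearest. Starts at one or two dots. Takes up to about 0.12 N m.
- dial_grip (a point): On the dial's axis, 20 mm above the panel (world z 96 mm), in its black bar grip, 50 mm long, 12 mm wide, standing 6 to 30 mm above the panel. x along the bar to its pointer end (white line), z up. At 0 the pointer is 0.9 rad counter-clockwise (from above) of the chamber's +x.
- mat: Grey foam mat, 250 x 250 x 1 mm, flat on the bench to the robot's right; origin its centre. The artefacts start on it.
- weight: Metal artefact that may be present or absent; starts upright on the foam mat. Origin: centre of its underside, z up. Brass balance weight: cylinder of 36 mm diameter, 26 mm high, with a 24 mm knob on a neck, 46 mm high in all; 0.22 kg. Grip the cylinder.
- bell: Metal artefact that may be present or absent; starts upright on the foam mat. Origin: centre of its underside, z up. Small dark iron table bell: flared, 46 mm diameter at the foot, 32 mm at 10 mm, 24 mm at 26 mm height, narrow neck of 12 mm at 29 to 34 mm, small knob of 16 mm at 39 mm, 47 mm high in all; 0.14 kg. Grip it across its upper part.
- salt: Metal artefact that may be present or absent; starts upright on the foam mat. Origin: centre of its underside, z up. Pewter salt cellar: foot of 42 mm diameter, waist 24 mm, solid bowl of 44 mm at 38 mm height, 40 mm high; 0.16 kg. Grip the bowl.
- tin: Metal artefact that may be present or absent; starts upright on the foam mat. Origin: centre of its underside, z up. Flat brass tin, 58 (x) x 36 (y) x 24 mm high; 0.12 kg. Grip across y.
- padlock: Metal artefact that may be present or absent; starts upright on the foam mat. Origin: centre of its underside, z up. Dark iron padlock lying flat: body 44 (x, from -30 to 14 mm) x 34 (y) x 22 mm high, with a round shackle reaching to x=36 mm; 0.2 kg. Grip the body across y.
- goblet: Bystander: wooden goblet, 110 mm high, 68 mm diameter; leave alone. Origin under its foot.
- jar: Bystander: glass jar with a cap, 90 mm high, 70 mm diameter; leave alone. Origin under it.
- carton: Bystander: closed cardboard carton 110 x 150 x 55 mm; leave alone. Origin under it.
Not all that is in view belongs to the job. What is shaped like the weight but turquoise is not meant.

How it is judged:
By the outcome, as a careful person would: the job done as asked, in the order asked, and still so for the second after the job is handed in, with the robot touching nothing.
Of weight, bell, salt, tin, padlock only 3 to 4 are there at a start; the rules pass over those that are not, and their reading is None.
At some moment in a run one of weight, bell, salt, tin, padlock may be knocked a few centimetres aside while the robot is not near it.
It also fails if it takes over 208 s, if anything falls off the work surface, if the arm or the gripper's body presses on something with over 40 N, if the wrist force passes 120 N, or if a joint passes its speed limit or range.

ROBOT

A 7-joint arm with a two-finger parallel gripper is mounted at the origin on the work surface. World frame = base frame: x ahead of the robot, y to its left, z up, the work surface at z = 0. Lengths are in m, angles in rad, forces in N, time in s.
With the tool pointing down it reaches from about 0.425 to 0.875 m from the base axis. Payload 4.7 kg.
Tool frame: the origin (TCP) lies between the finger pads; the fingertips stand 22 mm ahead of it and the grasp point (between the pads) lies 3 mm ahead of it; z points along the fingers, y is the direction in which the jaws open and shut (so a half turn about z gives the same grasp; the last joint's range is limited). The gripper opens to 87 mm and grips with 3 to 60 N. Pads are 19 mm wide; open, the fingers measure 117 mm over their backs; the gripper's body (75 mm by 190 mm) begins 51 mm behind the grasp point.
Start: joints at [0.014, 0.321, -0.07, 1.45, 0.023, 1.371, -0.057], TCP at [0.65, -0, 0.245] pointing down, gripper open.
Joint ranges: [-2.86, 2.86], [-0.3, 2.09], [-1.38, 1.24], [0.06, 2.45], [-1.56, 4.7], [0.09, 2.05], [-2.69, 2.69]. Speed limits (rad/s): [2.57, 2.57, 3.14, 3.14, 3.14, 3.14, 3.14].

INTERFACE

Orientations are given as a unit quaternion [w, x, y, z].
In Python, from cell import sensors, get_image, camera_params, order gives the robot as it stands.
- The arm moves only by the shell command python3 -m jog 'ROWS' [FORCE]. ROWS is JSON, a list of rows, each a list of 7 numbers: the shift along the tool's x, y, z in cm, then the turn, a rotation vector about the tool's x, y, z in degrees, then the opening, from 0 (shut) to 1 (fully open). A call has exactly 8 rows; each row is the pose to reach, as a shift and turn from the pose commanded when the call began, along the tool's axes at that moment; what a row does not reach only later rows make up. A row lasts 1/10 s, in which the tool goes at most 50 mm and 8.59 degrees, less where a joint would pass 70% of its speed; a pose out of reach is approached as far as the arm can. A call with a gripper value outside its range is refused whole. The fingers move at their own pace and stop on an object; FORCE is the grip in N (left out, the last holds). Time passes only in rows, so rows that repeat a pose let the fingers close, or fill a call up. It gives the time, the measured TCP pose, the force and the opening at its end, in the units of the state.
- sensors.state(): the state, without advancing time (a new reading comes with each control period).
- get_image(name): name is "scene" or "side" or "wrist"; returns the picture (400x640x3 uint8, blue, green, red); there is no depth.
- camera_params(name): a dict with "K" (3x3 intrinsics, pixels), "extrinsics" (4x4, takes a point from camera to world coordinates). Camera axes: x right, y down, z forward; pixel columns grow to the right and rows downward; lengths in m; the calibration is good to about 2 mm. A picture is of the moment at which its call begins: read the wrist's pose just before it. camera_params takes no time and is no camera call; for the wrist camera it gives the pose at the moment of the call.
- order.close_job(): hands the job in, once; it reports no verdict.
The state is a dict: "t": time; "q": joint angles; "joint_velocities": joint speeds; "tau": joint torques, N m; "tool_pos": TCP position; "tool_rot": TCP orientation; "force": force on the tool from outside, world axes, zero at the start; "wrist_torque": the same for the moment, N m; "width": finger opening in m.
Only numpy, scipy, OpenCV 4.12 (cv2) and the standard library are available. Lean on these libraries where they do the work, as an engineer would, in place of code of your own. Each camera call takes 0.05 s, during which the arm holds its last target.

## Working session

There is one attempt and no reset: what is moved stays moved. The work goes in short steps, Python scripts to look and compute and a shell command to move; the robot and the scene stay as the last step left them, time stands still between calls to the robot, and variables do not carry over. Pictures are saved under pics/ and viewed, and the job is handed in when it is done.

```bash
ls; mkdir -p pics; python3 - <<'E'
from cell import sensors,get_image,camera_params
import cv2,numpy as np
s=sensors.state();print(s)
for n in("scene","side","wrist"):
    p=camera_params(n);cv2.imwrite(f"pics/a_{n}.png",get_image(n));print(n,np.round(p["K"],1).tolist(),np.round(p["extrinsics"],4).tolist())
E
```

```text
pics
{'t': 0.0, 'q': array([ 0.01408346,  0.32183673, -0.07008899,  1.45170736,  0.02261792,
        1.3707859 , -0.0569076 ]), 'joint_velocities': array([ 9.08234999e-04, -8.98202281e-05, -1.65281208e-03,  1.26864577e-03,
       -1.05391653e-03, -7.17162600e-05, -5.96672872e-04]), 'tau': array([-2.58547143e-04, -4.91284704e+01, -4.03903294e-01, -3.12526345e+01,
       -6.40594075e-02,  4.37659642e-02,  1.61017233e-04]), 'tool_pos': array([ 6.49476723e-01, -4.08655060e-05,  2.43436353e-01]), 'tool_rot': array([-6.47397477e-04,  7.07089528e-01,  7.07123362e-01, -7.29150524e-04]), 'force': array([-0.04116387, -0.63053217,  0.20302862]), 'wrist_torque': array([ 0.00742749, -0.01497016,  0.00456853]), 'width': 0.08730538641569104}
scene [[443.2, 0.0, 323.3], [0.0, 443.2, 192.6], [0.0, 0.0, 1.0]] [[-0.1759, 0.7994, -0.5745, 1.4122], [0.9844, 0.1452, -0.0994, 0.2331], [0.0039, -0.5831, -0.8124, 1.294], [0.0, 0.0, 0.0, 1.0]]
side [[445.9, 0.0, 319.8], [0.0, 445.9, 192.8], [0.0, 0.0, 1.0]] [[0.7482, -0.3879, 0.5383, -0.2002], [-0.6635, -0.437, 0.6073, -0.7285], [-0.0003, -0.8115, -0.5843, 0.894], [0.0, 0.0, 0.0, 1.0]]
wrist [[349.1, 0.0, 320.6], [0.0, 349.1, 203.1], [0.0, 0.0, 1.0]] [[1.0, 0.0005, -0.0009, 0.6491], [0.0002, -0.9641, -0.2654, 0.0727], [-0.001, 0.2654, -0.9641, 0.3838], [0.0, 0.0, 0.0, 1.0]]
```

View pics/a_scene.png

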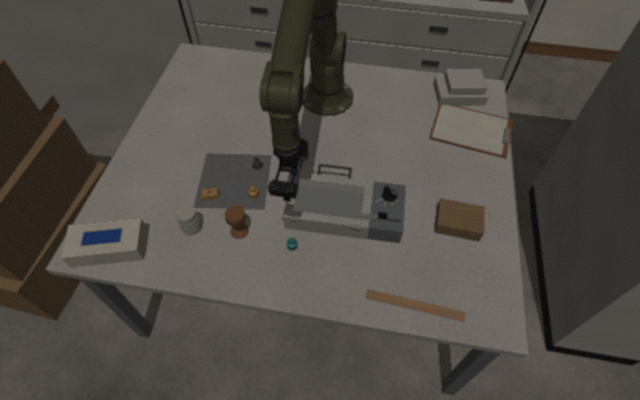

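View pics/a_side.png

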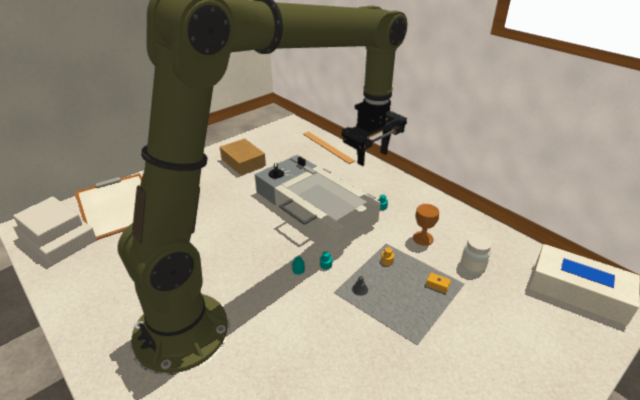

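View pics/a_wrist.png

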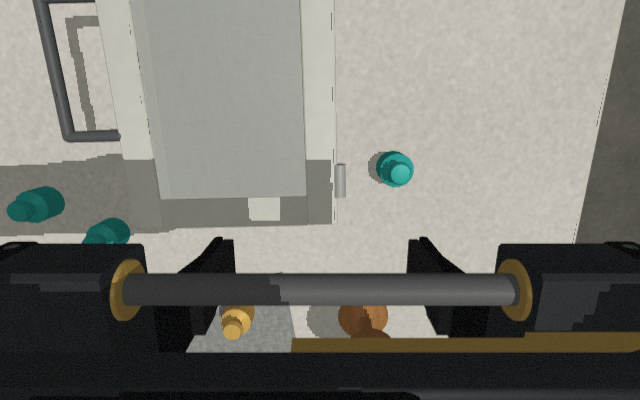

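Scene: the mat is at about (235,180), with a brass weight (252,191), a tin (210,193) and a dark bell (257,162). The chamber is at (340,208), the panel at (388,210), and there are turquoise decoys. I'll zoom in.

```bash
cat > h.py <<'E'
from cell import sensors,get_image,camera_params
import cv2,numpy as np
from scipy.spatial.transform import Rotation as R
def ray(p,u,v):
    d=np.linalg.inv(p["K"])@[u,v,1.]; E=np.array(p["extrinsics"]); return E[:3,3],E[:3,:3]@d
def onz(p,u,v,z):
    o,d=ray(p,u,v); return o+d*(z-o[2])/d[2]
def proj(p,X):
    E=np.linalg.inv(p["extrinsics"]); c=(E[:3,:3]@np.array(X).T).T+E[:3,3]; c=c@np.array(p["K"]).T
    return c[:,:2]/c[:,2:]
def tri(o):
    A=np.zeros((3,3));b=np.zeros(3)
    for p,u,v in o:
        c,d=ray(p,u,v); d=d/np.linalg.norm(d); M=np.eye(3)-np.outer(d,d);A+=M;b+=M@c
    return np.linalg.solve(A,b)
def tool():
    s=sensors.state();q=s["tool_rot"];return s["tool_pos"],R.from_quat([q[1],q[2],q[3],q[0]])
def delta(target,yawjaw=None):
    "shift in tool axes (cm) to world target TCP"
    p,r=tool();return np.round(r.inv().apply(np.array(target)-p)*100,2)
E
python3 - <<'E'
import cv2,numpy as np
a=cv2.imread("pics/a_scene.png");b=cv2.imread("pics/a_side.png")
g=lambda x:np.clip(x.astype(float)*1.6,0,255).astype(np.uint8)
cv2.imwrite("pics/b1.png",g(cv2.resize(a[140:260,180:420],None,fx=3.3,fy=3.3,interpolation=2)))
cv2.imwrite("pics/b2.png",cv2.resize(b[140:340,240:480],None,fx=3,fy=3,interpolation=2))
E
```

```text
(no output)
```

View pics/b1.png

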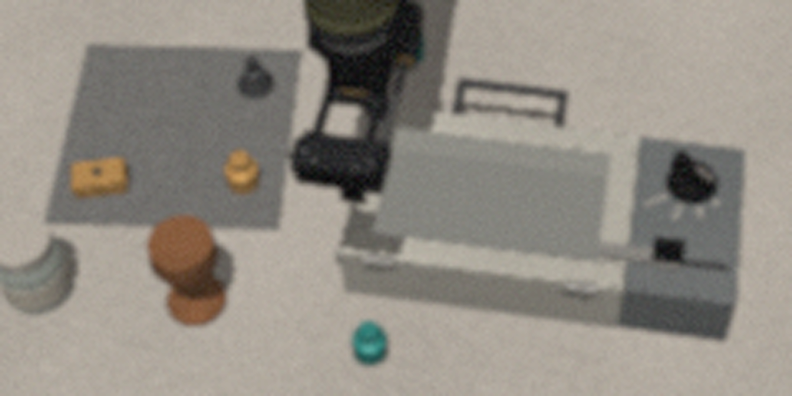

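View pics/b2.png

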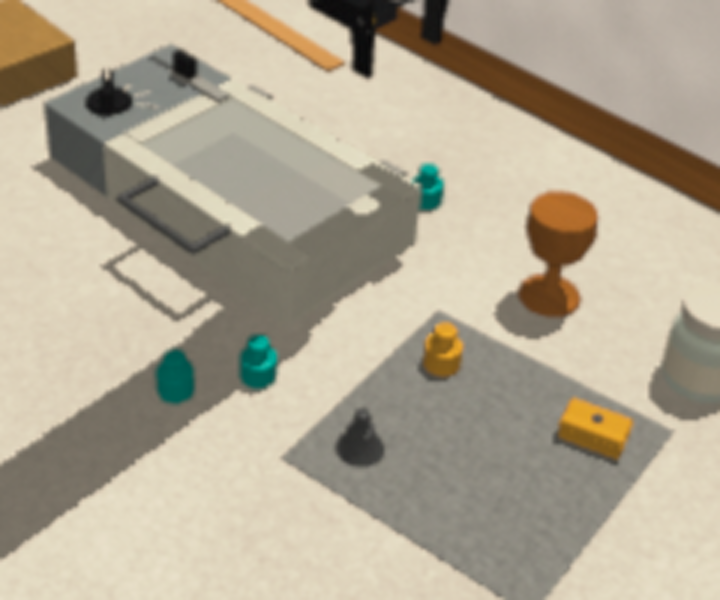

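```bash
python3 - <<'E'
from h import *
p=camera_params("scene");f=lambda x,y:(180+x/3.3,140+y/3.3)
for n,x,y,z in [("panel near-out",743,150,.076),("panel near-in",638,137,.076),("panel far-out",735,268,.076),("dial",690,178,.1),("lock",668,241,.106),("handleL",460,83,.072),("handleR",565,95,.072),("weight",241,165,.03),("tin",98,170,.024),("bell",255,80,.02)]:
    print(n,np.round(onz(p,*f(x,y),z),3))
p=camera_params("side");f=lambda x,y:(240+x/3,140+y/3)
for n,x,y,z in [("panel near-out",45,104,.076),("panel near-in",105,140,.076),("panel far-out",170,45,.076),("dial",107,95,.09),("lock",184,60,.106),("handle L",195,246,.072),("handle R",122,200,.072),("weight",443,360,.013),("tin",596,425,.02),("bell",360,445,.012)]:
    print(n,np.round(onz(p,*f(x,y),z),3))
E
```

```text
panel near-out [0.471 0.355 0.076]
panel near-in [0.474 0.246 0.076]
panel far-out [0.617 0.357 0.076]
dial [0.534 0.302 0.1  ]
lock [0.618 0.288 0.106]
handleL [0.433 0.049 0.072]
handleR [0.429 0.162 0.072]
weight [ 0.552 -0.167  0.03 ]
tin [ 0.581 -0.317  0.024]
bell [ 0.428 -0.186  0.02 ]
panel near-out [0.461 0.342 0.076]
panel near-in [0.468 0.242 0.076]
panel far-out [0.645 0.349 0.076]
dial [0.511 0.293 0.09 ]
lock [0.605 0.273 0.106]
handle L [0.429 0.046 0.072]
handle R [0.421 0.151 0.072]
weight [ 0.54  -0.179  0.013]
tin [ 0.573 -0.326  0.02 ]
bell [ 0.408 -0.201  0.012]
```

```bash
python3 -m jog '[[1.5,-0.5,0,0,0,0,1],[5,-2,0,0,0,0,1],[9,-3.5,0,0,0,0,1],[13.5,-5,0,0,0,0,1],[18,-6.5,0,0,0,0,1],[21.5,-7.5,0,0,0,0,1],[23.5,-8,0,0,0,0,1],[24,-8,0,0,0,0,1]]' 20; python3 - <<'E'
from h import *
print(tool()[0],tool()[1].as_matrix().round(3).tolist());p=camera_params("wrist");im=get_image("wrist");cv2.imwrite("pics/c1.png",im);np.save("c1.npy",np.array([p["K"]]),allow_pickle=True)
import pickle;pickle.dump(p,open("c1.pkl","wb"))
E
```

```text
t: 0.95
tool_pos: [0.5674, 0.2452, 0.2446]
tool_rot: [-0.001, 0.705, 0.71, 0.0]
force: [0.3, 0.2, -0.0]
width: 0.087
[0.56737581 0.24516525 0.24461834] [[-0.007, 1.0, -0.001], [1.0, 0.007, 0.002], [0.002, -0.001, -1.0]]
```

View pics/c1.png

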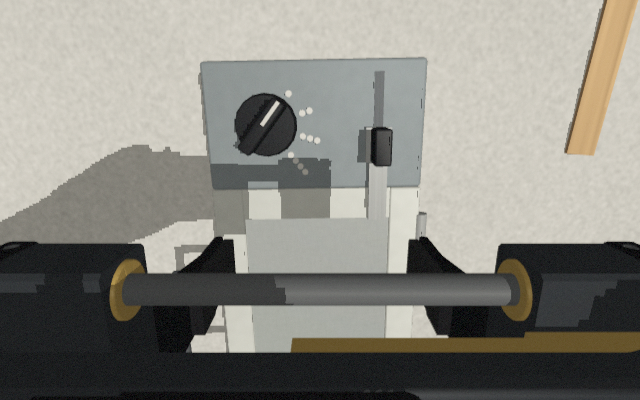

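```bash
python3 - <<'E'
from h import *
import pickle;p=pickle.load(open("c1.pkl","rb"))
im=cv2.imread("pics/c1.png");cv2.imwrite("pics/c1z.png",cv2.resize(im[50:200,190:440],None,fx=3.2,fy=3.2,interpolation=2))
for n,u,v,z in [("oL",202,62,.076),("oR",427,59,.076),("iR",419,187,.076),("lock",384,147,.106),("ptr a",263,124,.106),("ptr b",277,103,.106),("d1",289,94,.076),("d4",298,164,.076)]: print(n,onz(p,u,v,z).round(4))
E
```

```text
oL [0.468  0.3534 0.076 ]
oR [0.6537 0.3571 0.076 ]
iR [0.656 0.249 0.076]
lock [0.6168 0.2879 0.106 ]
ptr a [0.5214 0.3051 0.106 ]
ptr b [0.5328 0.3209 0.106 ]
d1 [0.5395 0.3286 0.076 ]
d4 [0.5465 0.2692 0.076 ]
```

View pics/c1z.png

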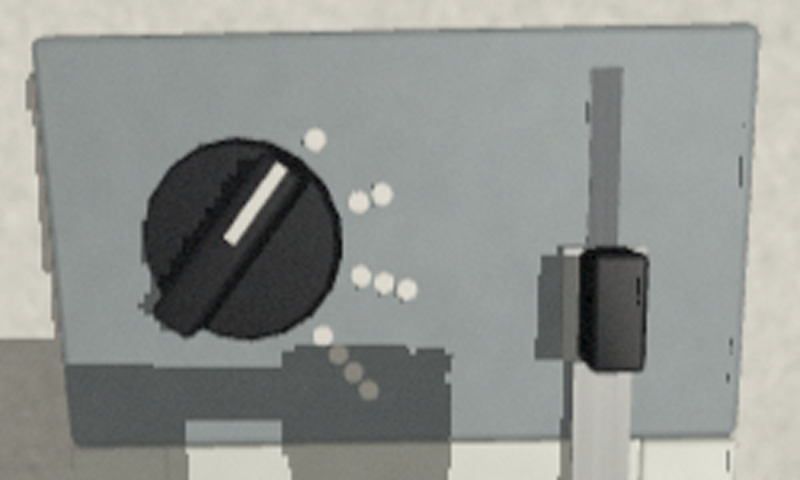

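```bash
python3 - <<'E'
from h import *
s=sensors.state();print(tool()[0],s["joint_velocities"].round(3),tool()[1].as_matrix().round(4).tolist())
print(delta([.616,.2885,.16]))
E
```

```text
[0.56850318 0.24340459 0.24448665] [ 0.037 -0.003  0.044  0.005  0.014  0.004  0.025] [[-0.0049, 1.0, -0.0004], [1.0, 0.0049, 0.001], [0.001, -0.0004, -1.0]]
[4.48 4.78 8.45]
```

```bash
python3 -m jog '[[1,1,1.5,0,0,0,1],[2.5,2.5,4,0,0,-0.5,1],[4,3.7,6,0,0,-0.8,1],[4.7,4.5,7.5,0,0,-0.8,1],[4.8,4.6,8,0,0,-0.8,1],[4.8,4.6,8,0,0,-0.8,1],[4.8,4.6,8,0,0,-0.8,1],[4.8,4.6,8,0,0,-0.8,1]]'; python3 - <<'E'
from h import *
import pickle;p=camera_params("wrist");im=get_image("wrist");cv2.imwrite("pics/c2.png",im)
print(tool()[0],delta([.616,.2885,.104]),tool()[1].as_matrix().round(3).tolist());pickle.dump(p,open("c2.pkl","wb"))
E
```

```text
t: 1.8
tool_pos: [0.6166, 0.2873, 0.1661]
tool_rot: [0.001, 0.703, 0.712, 0.001]
force: [0.3, 0.2, 0.4]
width: 0.087
[0.61652458 0.28748758 0.1660781 ] [ 0.1  -0.06  6.21] [[-0.013, 1.0, 0.002], [1.0, 0.013, 0.0], [0.0, 0.002, -1.0]]
```

View pics/c2.png

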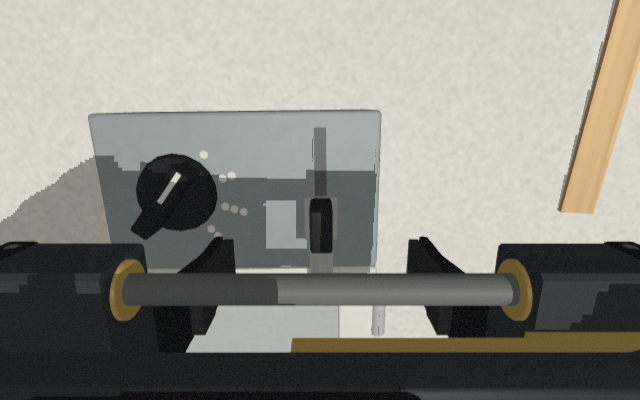

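The lock grip at (320,226) is centred between the fingers, so I'll descend and grip it.

```bash
python3 -m jog '[[0,0,1,0,0,0,1],[0.1,0,3,0,0,0,1],[0.1,0,5,0,0,0,1],[0.1,0,5.9,0,0,0,1],[0.1,0,6.1,0,0,0,1],[0.1,0,6.1,0,0,0,0],[0.1,0,6.1,0,0,0,0],[0.1,0,6.1,0,0,0,0]]' 15; python3 -m jog '[[0,0,0,0,0,0,0],[0,0,0,0,0,0,0],[0.5,0,0,0,0,0,0],[1,0,0,0,0,0,0],[1.5,0,0,0,0,0,0],[2,0,0,0,0,0,0],[2.5,0,0,0,0,0,0],[3,0,0,0,0,0,0]]' ;python3 -m jog '[[0.5,0,0,0,0,0,0],[1,0,0,0,0,0,0],[1.5,0,0,0,0,0,0],[2,0,0,0,0,0,0],[2.2,0,0,0,0,0,0],[2.3,0,0,0,0,0,0],[2.3,0,0,0,0,0,0],[2.3,0,0,0,0,0,0]]'; python3 - <<'E'
from h import *
im=get_image("wrist");cv2.imwrite("pics/c3.png",im)
print(tool()[0],sensors.state()["force"])
E
```

```text
t: 2.65
tool_pos: [0.6166, 0.2893, 0.1048]
tool_rot: [0.0, 0.702, 0.712, 0.001]
force: [-0.7, -0.0, -0.1]
width: 0.0705
t: 3.45
tool_pos: [0.6155, 0.3195, 0.1035]
tool_rot: [-0.0, 0.702, 0.712, -0.0]
force: [-0.6, -0.2, 0.7]
width: 0.0073
t: 4.25
tool_pos: [0.6154, 0.3416, 0.1035]
tool_rot: [0.0, 0.702, 0.712, -0.0]
force: [-0.6, -0.6, -0.5]
width: 0.0006
[0.61541685 0.34158127 0.10358738] [-0.34822195  0.47921786  0.07150097]
```

View pics/c3.png

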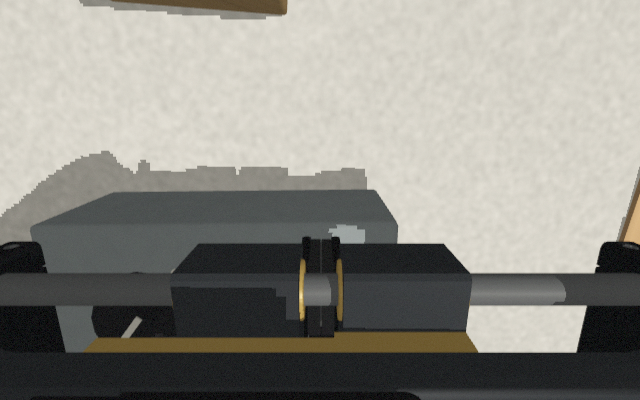

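The fingers close slowly (about 1 s), so I moved too early. I'll lift and look again.

```bash
python3 -m jog '[[0,0,-0.5,0,0,0,0],[-0.5,0,-2,0,0,0,0.5],[-2,0,-4,0,0,0,1],[-3.5,0,-6,0,0,0,1],[-4.5,0,-7.5,0,0,0,1],[-5,0,-8,0,0,0,1],[-5,0,-8,0,0,0,1],[-5,0,-8,0,0,0,1]]'; python3 - <<'E'
from h import *
import pickle
p=camera_params("wrist");im=get_image("wrist");cv2.imwrite("pics/c4.png",im)
print(tool()[0]);pickle.dump(p,open("c2.pkl","wb"))
E
```

```text
t: 5.1
tool_pos: [0.6155, 0.2921, 0.1831]
tool_rot: [-0.0, 0.702, 0.712, -0.0]
force: [0.5, 0.8, -0.2]
width: 0.0485
[0.61514963 0.29240907 0.18251427]
```

View pics/c4.png

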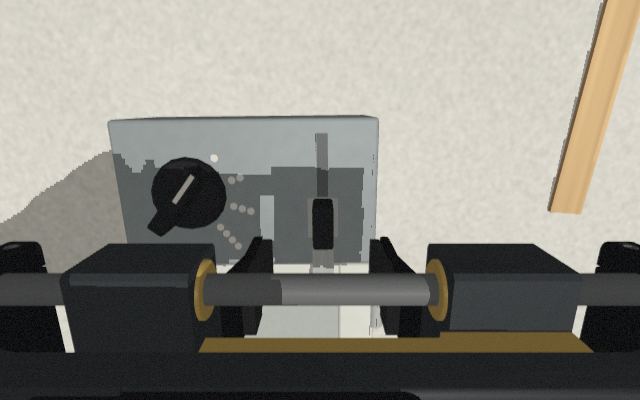

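```bash
python3 - <<'E'
from h import *
import pickle
p=pickle.load(open("c2.pkl","rb"))
print(onz(p,322,223,.106),tool()[0]); print(delta([.616,.2885,.104]))
E
```

```text
[0.61584025 0.29147526 0.106     ] [0.61514963 0.29240907 0.18251427]
[-0.39  0.09  7.85]
```

```bash
python3 -m jog '[[-0.2,0,1,0,0,0,0.5],[-0.2,0,3,0,0,0,0.5],[-0.2,0,5,0,0,0,0.5],[-0.2,0,7,0,0,0,0.4],[-0.2,0,7.8,0,0,0,0.2],[-0.2,0,7.9,0,0,0,0],[-0.2,0,7.9,0,0,0,0],[-0.2,0,7.9,0,0,0,0]]' 15; python3 -m jog '[[0,0,0,0,0,0,0],[0,0,0,0,0,0,0],[0,0,0,0,0,0,0],[0,0,0,0,0,0,0],[0,0,0,0,0,0,0],[0,0,0,0,0,0,0],[0,0,0,0,0,0,0],[0,0,0,0,0,0,0]]'
```

```text
t: 5.95
tool_pos: [0.6168, 0.2904, 0.1054]
tool_rot: [0.0, 0.702, 0.712, 0.001]
force: [0.8, 0.1, -0.6]
width: 0.0143
t: 6.75
tool_pos: [0.6167, 0.2903, 0.1054]
tool_rot: [0.0, 0.702, 0.712, 0.001]
force: [2.9, 1.7, 3.0]
width: 0.0139
```

Gripped at 13.9 mm. Now I'll slide it +y about 5 cm until the stop.

```bash
python3 -m jog '[[0.4,0,0,0,0,0,0],[1,0,0,0,0,0,0],[1.7,0,0,0,0,0,0],[2.4,0,0,0,0,0,0],[3.1,0,0,0,0,0,0],[3.7,0.05,0,0,0,0,0],[4.1,0.05,0,0,0,0,0],[4.3,0.05,0,0,0,0,0]]' ;python3 -m jog '[[0.2,0,0,0,0,0,0],[0.4,0,0,0,0,0,0],[0.5,0,0,0,0,0,0],[0.6,0,0,0,0,0,0],[0.7,0,0,0,0,0,0],[0.8,0,0,0,0,0,0],[0.8,0,0,0,0,0,0],[0.8,0,0,0,0,0,0]]'
```

```text
t: 7.55
tool_pos: [0.6157, 0.3327, 0.1054]
tool_rot: [0.0, 0.702, 0.712, -0.001]
force: [-0.3, -1.9, 6.8]
width: 0.0142
t: 8.35
tool_pos: [0.6157, 0.3367, 0.1053]
tool_rot: [0.002, 0.703, 0.711, -0.003]
force: [-2.0, -7.6, 9.8]
width: 0.0135
```

Force rose to 7.6 N at 46 mm of travel, so it's on the stop. Release and lift.

```bash
python3 -m jog '[[-0.4,0,0,0,0,0,0],[-0.5,0,0,0,0,0,0.5],[-0.5,0,0,0,0,0,0.6],[-0.5,0,0,0,0,0,0.6],[-0.5,0,0,0,0,0,0.6],[-0.5,0,-2,0,0,0,0.6],[-0.5,0,-5,0,0,0,0.6],[-0.5,0,-8,0,0,0,0.6]]';  python3 - <<'E'
from h import *
import pickle
p=camera_params("wrist");im=get_image("wrist");cv2.imwrite("pics/c5.png",im)
im=get_image("scene");cv2.imwrite("pics/c5s.png",cv2.resize(im[140:260,180:420],None,fx=3.3,fy=3.3,interpolation=2))
print(tool()[0]);pickle.dump(p,open("c5.pkl","wb"))
E
```

```text
t: 9.15
tool_pos: [0.6152, 0.3358, 0.1844]
tool_rot: [-0.0, 0.702, 0.712, -0.001]
force: [0.6, -0.3, 0.7]
width: 0.0514
[0.6178672  0.33765698 0.18998513]
```

View pics/c5.png

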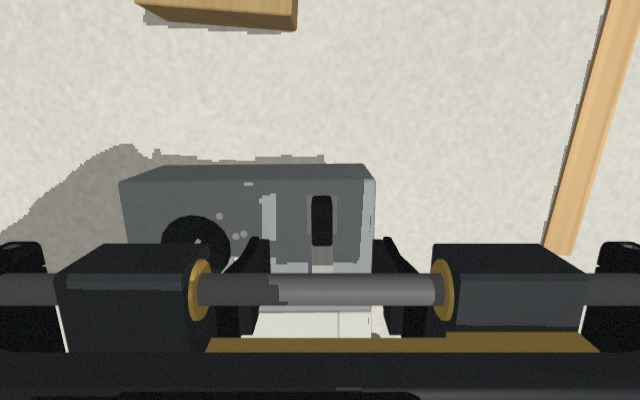

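View pics/c5s.png

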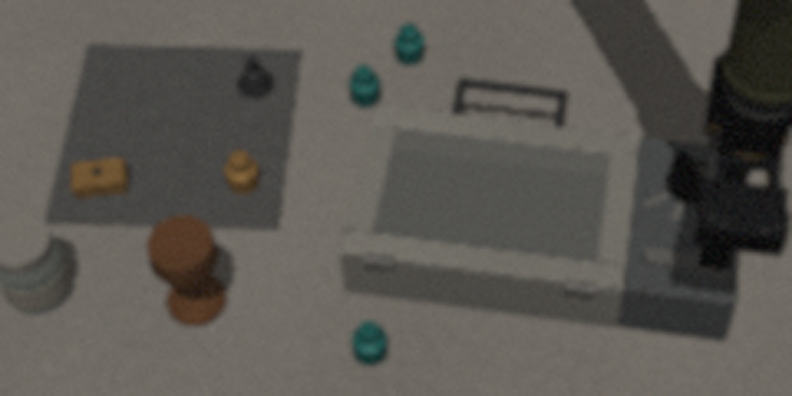

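Lock is free. Now I'll move above the lid handle.

```bash
python3 -m jog '[[-1,-1,-0.5,0,0,0,0.35],[-4,-3.5,-0.5,0,0,0,0.35],[-8,-6.5,0,0,0,0,0.35],[-12,-9.7,0,0,0,0,0.35],[-16,-13,0,0,0,0,0.35],[-20,-16,0,0,0,0,0.35],[-22.5,-18.2,0,0,0,0,0.35],[-23.5,-19,0,0,0,0,0.35]]'; python3 -m jog '[[0,0,0.5,0,0,0,0.35],[0,0,1,0,0,0,0.35],[0,0,1.5,0,0,0,0.35],[0,0,2,0,0,0,0.35],[0,0,2,0,0,0,0.35],[0,0,2,0,0,0,0.35],[0,0,2,0,0,0,0.35],[0,0,2,0,0,0,0.35]]'; python3 - <<'E'
from h import *
import pickle
p=camera_params("wrist");im=get_image("wrist");cv2.imwrite("pics/d1.png",im)
print(tool()[0],tool()[1].as_matrix().round(3).tolist());pickle.dump(p,open("d1.pkl","wb"))
E
```

```text
t: 10.05
tool_pos: [0.4267, 0.0952, 0.1838]
tool_rot: [-0.0, 0.703, 0.711, -0.001]
force: [-0.5, 0.0, -0.2]
width: 0.0304
t: 10.85
tool_pos: [0.4294, 0.0985, 0.1648]
tool_rot: [0.0, 0.702, 0.712, 0.0]
force: [-0.5, -0.2, -0.1]
width: 0.0305
[0.42934813 0.09841405 0.16480266] [[-0.014, 1.0, 0.001], [1.0, 0.014, 0.0], [0.0, 0.001, -1.0]]
```

View pics/d1.png

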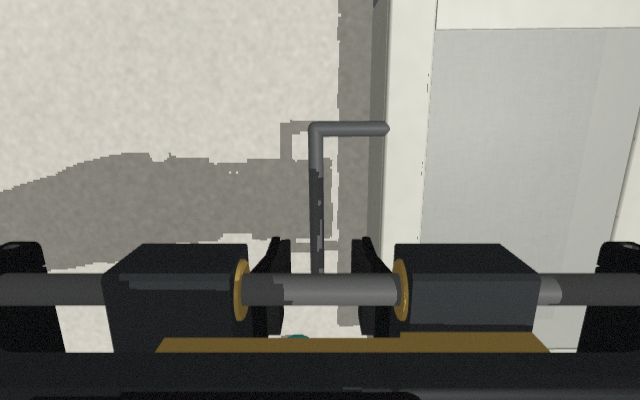

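```bash
python3 - <<'E'
from h import *
import pickle
p=pickle.load(open("d1.pkl","rb"))
a=onz(p,316,128,.072);b=onz(p,319.5,268,.072);print(a,b,onz(p,386,40,.076)); print(np.arctan2(a[0]-b[0],a[1]-b[1]))
E
```

```text
[0.42507271 0.15792057 0.072     ] [0.42870667 0.05791968 0.072     ] [0.4667719 0.2107192 0.076    ]
-0.036323289532393166
```

```bash
python3 -m jog '[[0.2,-0.2,1,0,0,-0.8,0.35],[0.2,-0.2,3,0,0,-0.8,0.35],[0.2,-0.2,5,0,0,-0.8,0.35],[0.2,-0.2,7,0,0,-0.8,0.35],[0.2,-0.2,8.5,0,0,-0.8,0.35],[0.2,-0.2,9,0,0,-0.8,0.35],[0.2,-0.2,9,0,0,-0.8,0],[0.2,-0.2,9,0,0,-0.8,0]]' 20; python3 -m jog '[[0,0,0,0,0,0,0],[0,0,0,0,0,0,0],[0,0,0,0,0,0,0],[0,0,0,0,0,0,0],[0,0,0,0,0,0,0],[0,0,-0.2,0,0,0,0],[0,0,-0.4,0,0,0,0],[0,0,-0.6,0,0,0,0]]'
```

```text
t: 11.7
tool_pos: [0.4275, 0.1005, 0.0751]
tool_rot: [0.0, 0.697, 0.717, 0.0]
force: [0.2, -0.9, 0.1]
width: 0.0213
t: 12.5
tool_pos: [0.4266, 0.1004, 0.0802]
tool_rot: [-0.0, 0.697, 0.717, -0.0]
force: [-1.5, 1.1, -3.9]
width: 0.0095
```

```bash
python3 - <<'E'
import numpy as np
def y(t):return 23.5-(23.5*np.cos(t)-.4*np.sin(t))
def z(t):return -(23.5*np.sin(t)+.4*np.cos(t)-.4)
t0=.0255;y0,z0=0,-.6
th=np.linspace(t0,1.6,7*8+1)
for k in range(7):
    print([[round(y(t)-y0,1),round(z(t)-z0,1)] for t in th[k*8+1:k*8+9]],round(th[k*8+8],3)); y0,z0=y0+round(y(th[k*8+8])-y0,1),z0+round(z(th[k*8+8])-z0,1)
E
```

```text
[[np.float64(0.1), np.float64(-0.7)], [np.float64(0.1), np.float64(-1.3)], [np.float64(0.2), np.float64(-2.0)], [np.float64(0.3), np.float64(-2.6)], [np.float64(0.4), np.float64(-3.3)], [np.float64(0.5), np.float64(-3.9)], [np.float64(0.7), np.float64(-4.6)], [np.float64(0.8), np.float64(-5.2)]] 0.25
[[np.float64(0.2), np.float64(-0.6)], [np.float64(0.4), np.float64(-1.3)], [np.float64(0.6), np.float64(-1.9)], [np.float64(0.9), np.float64(-2.5)], [np.float64(1.1), np.float64(-3.1)], [np.float64(1.4), np.float64(-3.7)], [np.float64(1.7), np.float64(-4.3)], [np.float64(2.0), np.float64(-4.9)]] 0.475
[[np.float64(0.3), np.float64(-0.6)], [np.float64(0.6), np.float64(-1.2)], [np.float64(1.0), np.float64(-1.7)], [np.float64(1.4), np.float64(-2.3)], [np.float64(1.7), np.float64(-2.8)], [np.float64(2.1), np.float64(-3.3)], [np.float64(2.6), np.float64(-3.8)], [np.float64(3.0), np.float64(-4.4)]] 0.7
[[np.float64(0.4), np.float64(-0.4)], [np.float64(0.9), np.float64(-0.9)], [np.float64(1.4), np.float64(-1.4)], [np.float64(1.8), np.float64(-1.8)], [np.float64(2.3), np.float64(-2.3)], [np.floa
[... 314 characters left out ...]
p.float64(-2.1)], [np.float64(4.0), np.float64(-2.3)], [np.float64(4.6), np.float64(-2.6)]] 1.15
[[np.float64(0.6), np.float64(-0.3)], [np.float64(1.2), np.float64(-0.5)], [np.float64(1.8), np.float64(-0.7)], [np.float64(2.5), np.float64(-0.9)], [np.float64(3.1), np.float64(-1.1)], [np.float64(3.7), np.float64(-1.3)], [np.float64(4.4), np.float64(-1.4)], [np.float64(5.0), np.float64(-1.5)]] 1.375
[[np.float64(0.7), np.float64(-0.1)], [np.float64(1.3), np.float64(-0.2)], [np.float64(2.0), np.float64(-0.3)], [np.float64(2.6), np.float64(-0.4)], [np.float64(3.3), np.float64(-0.4)], [np.float64(4.0), np.float64(-0.4)], [np.float64(4.6), np.float64(-0.4)], [np.float64(5.3), np.float64(-0.4)]] 1.6
```

```bash
python3 -m jog '[[0.05,0,-0.4,0,0,0,0],[0.1,0.1,-0.9,0,0,0,0],[0.1,0.1,-1.5,0,0,0,0],[0,0.2,-2.2,0,0,0,0],[0,0.4,-3,0,0,0,0],[0,0.5,-3.8,0,0,0,0],[0,0.7,-4.5,0,0,0,0],[0,0.8,-5.2,0,0,0,0]]'; python3 -m jog '[[0,0.2,-0.6,0,0,0,0],[0,0.4,-1.3,0,0,0,0],[0,0.6,-1.9,0,0,0,0],[0,0.9,-2.5,0,0,0,0],[0,1.1,-3.1,0,0,0,0],[0,1.4,-3.7,0,0,0,0],[0,1.7,-4.3,0,0,0,0],[0,2,-4.9,0,0,0,0]]'
```

```text
t: 13.3
tool_pos: [0.4345, 0.1007, 0.1331]
tool_rot: [-0.001, 0.697, 0.717, -0.001]
force: [-3.9, -0.3, -3.4]
width: 0.0093
t: 14.1
tool_pos: [0.4532, 0.1011, 0.1821]
tool_rot: [-0.001, 0.697, 0.717, -0.002]
force: [-9.7, -0.3, 0.6]
width: 0.0092
```

```bash
python3 -m jog '[[0,0.15,-0.6,0,0,0,0],[0,0.4,-1.2,0,0,0,0],[0,0.8,-1.8,0,0,0,0],[0,1.2,-2.4,0,0,0,0],[0,1.5,-2.9,0,0,0,0],[0,1.9,-3.4,0,0,0,0],[0,2.4,-3.9,0,0,0,0],[0,2.8,-4.5,0,0,0,0]]'; python3 -m jog '[[0,0.4,-0.4,0,0,0,0],[0,0.9,-0.9,0,0,0,0],[0,1.4,-1.4,0,0,0,0],[0,1.8,-1.8,0,0,0,0],[0,2.3,-2.3,0,0,0,0],[0,2.8,-2.7,0,0,0,0],[0,3.4,-3.1,0,0,0,0],[0,3.9,-3.5,0,0,0,0]]'
```

```text
t: 14.9
tool_pos: [0.4827, 0.1018, 0.2269]
tool_rot: [-0.001, 0.697, 0.717, -0.001]
force: [-3.4, 0.0, -3.2]
width: 0.0089
t: 15.7
tool_pos: [0.521, 0.1028, 0.2637]
tool_rot: [-0.001, 0.697, 0.717, -0.001]
force: [-11.2, -2.0, 7.7]
width: 0.009
```

```bash
python3 -m jog '[[0,0.5,-0.4,0,0,0,0],[0,1.1,-0.8,0,0,0,0],[0,1.6,-1.1,0,0,0,0],[0,2.2,-1.4,0,0,0,0],[0,2.8,-1.8,0,0,0,0],[0,3.4,-2.1,0,0,0,0],[0,4,-2.3,0,0,0,0],[0,4.6,-2.6,0,0,0,0]]'; python3 - <<'E'
from h import *
cv2.imwrite("pics/e1.png",get_image("side"))
E
```

```text
t: 16.5
tool_pos: [0.5686, 0.104, 0.2908]
tool_rot: [0.001, 0.697, 0.717, 0.001]
force: [-7.2, -0.6, 7.5]
width: 0.0089
```

View pics/e1.png

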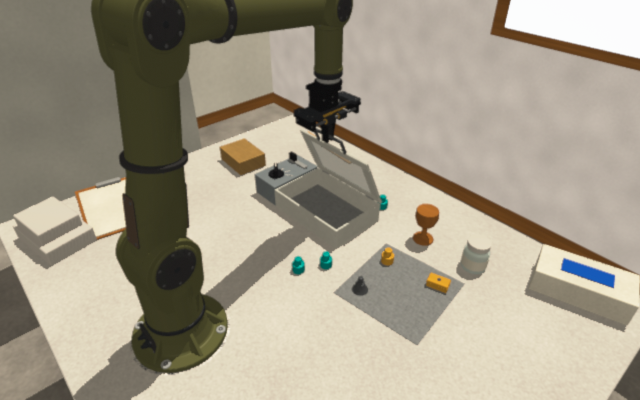

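```bash
python3 -m jog '[[0,0.6,-0.4,0,0,0,0],[0,1.2,-0.6,0,0,0,0],[0,1.8,-0.8,0,0,0,0],[0,2.5,-1,0,0,0,0],[0,3.1,-1.2,0,0,0,0],[0,3.7,-1.4,0,0,0,0],[0,4.4,-1.5,0,0,0,0],[0,5,-1.6,0,0,0,0]]';python3 -m jog '[[0,0.5,-0.1,0,0,0,0],[0,1.0,-0.2,0,0,0,0],[0,1.5,-0.3,0,0,0,0],[0,2,-0.3,0,0,0,0],[0,2.4,-0.4,0,0,0,0],[0,2.8,-0.4,0,0,0,0],[0,3.2,-0.4,0,0,0,0],[0,3.6,-0.4,0,0,0,0]]'
```

```text
t: 17.35
tool_pos: [0.6192, 0.1052, 0.3052]
tool_rot: [0.001, 0.697, 0.717, 0.001]
force: [-4.3, -1.6, 7.3]
width: 0.0088
t: 18.15
tool_pos: [0.6549, 0.1061, 0.3082]
tool_rot: [0.001, 0.697, 0.717, 0.0]
force: [-2.9, -3.5, 5.3]
width: 0.0095
```

```bash
python3 -m jog '[[0,0.3,0,0,0,0,0],[0,0.6,0,0,0,0,0],[0,0.9,0,0,0,0,0],[0,1.2,0,0,0,0,0],[0,1.4,0,0,0,0,0],[0,1.6,0,0,0,0,0],[0,1.6,0,0,0,0,0],[0,1.6,0,0,0,0,0]]'
```

```text
t: 18.95
tool_pos: [0.6709, 0.1065, 0.3077]
tool_rot: [0.001, 0.697, 0.717, 0.0]
force: [-0.9, -3.2, 3.6]
width: 0.0092
```

```bash
python3 -m jog '[[0,0.1,0,0,0,0,0],[0,0.2,0,0,0,0,0],[0,0.3,0,0,0,0,0],[0,0.3,0,0,0,0,0],[0,0.4,0,0,0,0,0],[0,0.4,0,0,0,0,0],[0,0.5,0,0,0,0,0],[0,0.5,0,0,0,0,0]]';python3 -m jog '[[0,0.1,0,0,0,0,0],[0,0.2,0,0,0,0,0],[0,0.3,0,0,0,0,0],[0,0.3,0,0,0,0,0],[0,0.4,0,0,0,0,0],[0,0.4,0,0,0,0,0],[0,0.5,0,0,0,0,0],[0,0.5,0,0,0,0,0]]'
```

```text
t: 19.75
tool_pos: [0.6724, 0.1066, 0.3077]
tool_rot: [-0.002, 0.697, 0.717, -0.003]
force: [-10.3, -4.7, 7.8]
width: 0.0093
t: 20.55
tool_pos: [0.6726, 0.1066, 0.3076]
tool_rot: [-0.005, 0.697, 0.717, -0.007]
force: [-24.1, -6.2, 13.4]
width: 0.0092
```

At the stop. Relax, release and lift clear.

```bash
python3 -m jog '[[0,-0.4,0,0,0,0,0],[0,-0.8,0,0,0,0,0],[0,-0.8,0,0,0,0,0.35],[0,-0.8,0,0,0,0,0.35],[0,-0.8,0,0,0,0,0.35],[0,-0.8,0,0,0,0,0.35],[0,-0.8,-1,0,0,0,0.35],[0,-0.8,-2.5,0,0,0,0.35]]';python3 -m jog '[[0,0,-1.5,0,0,0,0.35],[0,0,-3,0,0,0,0.35],[-1,-0.5,-4,0,0,0,0.5],[-4,-2,-4,0,0,0,0.7],[-8,-4.5,-4,0,0,0,0.7],[-12,-7,-4,0,0,0,0.7],[-16.5,-9.5,-4,0,0,0,0.7],[-21,-12,-4,0,0,0,0.7]]'; python3 - <<'E'
from h import *
cv2.imwrite("pics/f1.png",get_image("side"));cv2.imwrite("pics/f2.png",get_image("scene"))
E
```

```text
t: 21.35
tool_pos: [0.6717, 0.1073, 0.3324]
tool_rot: [-0.001, 0.697, 0.717, -0.001]
force: [1.0, -0.3, 0.1]
width: 0.0303
t: 22.15
tool_pos: [0.5577, -0.1058, 0.3739]
tool_rot: [0.001, 0.697, 0.717, 0.0]
force: [0.8, -0.1, 0.2]
width: 0.0601
```

View pics/f1.png

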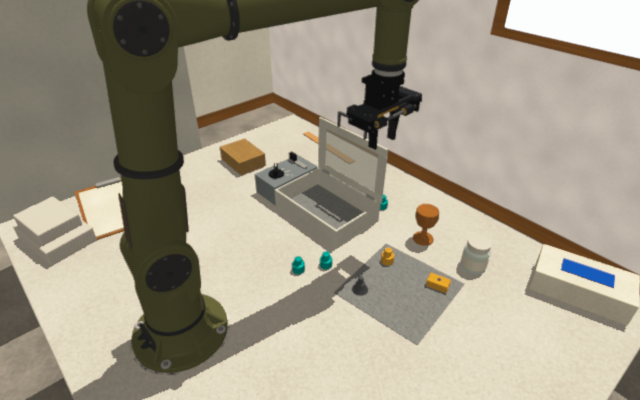

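View pics/f2.png

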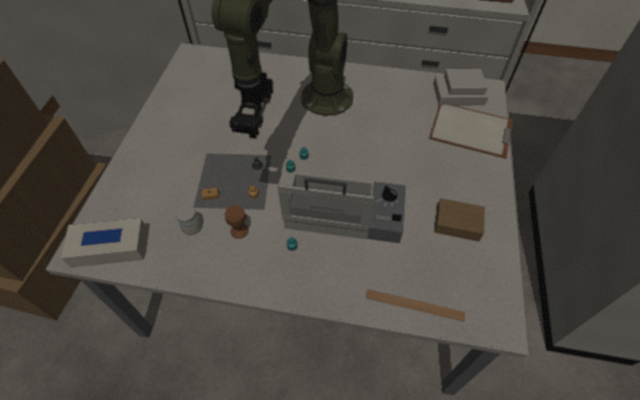

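```bash
python3 -m jog '[[-2,-0.3,0,0,0,0,0.7],[-6,-1,0.5,0,0,0,0.7],[-10,-2,1,0,0,0,0.7],[-14,-3,2,0,0,0,0.7],[-18,-3.5,3,0,0,0,0.7],[-21,-4,4,0,0,0,0.7],[-22,-4,4.5,0,0,0,0.7],[-22,-4,4.5,0,0,0,0.7]]';python3 -m jog '[[0,0,0,0,0,0,0.7],[0,0,0,0,0,0,0.7],[0,0,0,0,0,0,0.7],[0,0,0,0,0,0,0.7],[0,0,0,0,0,0,0.7],[0,0,0,0,0,0,0.7],[0,0,0,0,0,0,0.7],[0,0,0,0,0,0,0.7]]'; python3 - <<'E'
from h import *
import pickle
p=camera_params("wrist");im=get_image("wrist");cv2.imwrite("pics/g1.png",im)
print(tool()[0],tool()[1].as_matrix().round(3).tolist());pickle.dump(p,open("g1.pkl","wb"))
E
```

```text
t: 23.05
tool_pos: [0.5245, -0.326, 0.3272]
tool_rot: [-0.0, 0.698, 0.716, -0.0]
force: [-0.8, 1.1, -0.1]
width: 0.0612
t: 23.85
tool_pos: [0.5254, -0.3245, 0.3276]
tool_rot: [0.0, 0.697, 0.717, 0.0]
force: [0.1, -0.2, -0.5]
width: 0.061
[ 0.52542511 -0.3245738   0.3275729 ] [[-0.028, 1.0, 0.0], [1.0, 0.028, -0.0], [-0.0, 0.0, -1.0]]
```

View pics/g1.png

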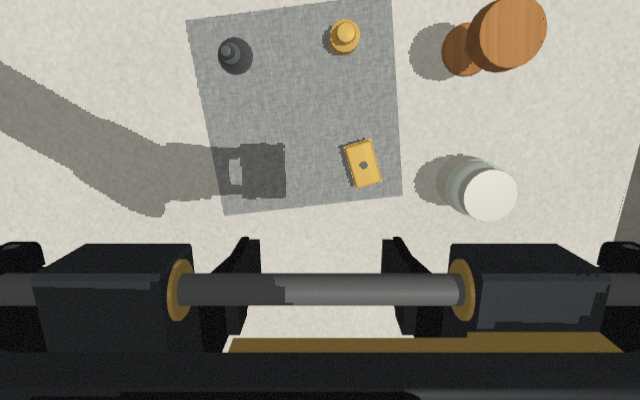

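The mat holds exactly three artefacts: bell (235,55), weight (344,36) and tin (362,163). I'll measure each.

```bash
python3 - <<'E'
from h import *
import pickle
p=pickle.load(open("g1.pkl","rb"));im=cv2.imread("pics/g1.png")
hsv=cv2.cvtColor(im,cv2.COLOR_BGR2HSV)
m=cv2.inRange(hsv,(15,110,90),(35,255,255));m[225:]=0;m[:,420:]=0
for c in cv2.findContours(m,0,1)[0]:
    if cv2.contourArea(c)>100:
        r=cv2.minAreaRect(c);print("brass",r,cv2.boundingRect(c))
        if r[0][1]>100:
            q=np.array([onz(p,*v,.025)[:2] for v in cv2.boxPoints(r)]);print(q.round(4),q.mean(0),[np.degrees(np.arctan2(*(q[i+1]-q[i])[::-1])).round(1) for i in range(3)],[np.linalg.norm(q[i+1]-q[i]).round(4) for i in range(3)])
m=cv2.inRange(hsv,(0,0,0),(179,255,75));m[120:]=0;m[:,:190]=0;m[:,300:]=0
for c in cv2.findContours(m,0,1)[0]:
    if cv2.contourArea(c)>100: print("dark",cv2.minEnclosingCircle(c),cv2.boundingRect(c))
cv2.imwrite("pics/g1z.png",cv2.resize(im[0:210,190:410],None,fx=2.8,fy=2.8,interpolation=2))
E
```

```text
brass ((362.443359375, 163.30189514160156), (44.50481414794922, 27.884191513061523), 74.05460357666016) (344, 139, 38, 50)
[[ 0.5525 -0.298 ]
 [ 0.5856 -0.2876]
 [ 0.605  -0.3416]
 [ 0.5709 -0.3528]] [ 0.57849745 -0.31999148] [np.float64(17.5), np.float64(-70.3), np.float64(-162.0)] [np.float64(0.0347), np.float64(0.0575), np.float64(0.0359)]
brass ((343.9706115722656, 36.61764907836914), (29.83188247680664, 35.16766357421875), 14.03624439239502) (329, 19, 31, 36)
dark ((233.5, 56.0), 18.200374603271484) (218, 38, 26, 36)
```

View pics/g1z.png

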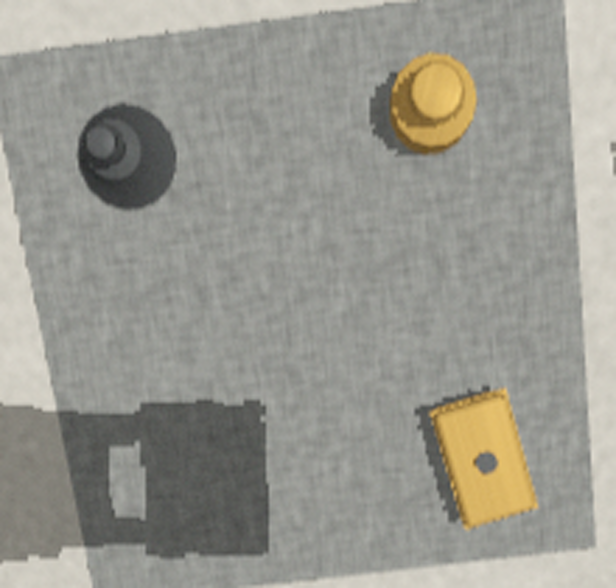

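```bash
python3 - <<'E'
from h import *
import pickle
p=pickle.load(open("g1.pkl","rb"))
print(onz(p,363.6,165,.025),onz(p,344.6,34.6,.027),onz(p,190+437/2.8,90/2.8,.047),onz(p,235.4,56,.003),onz(p,190+104/2.8,140/2.8,.046));print(delta([.5785,-.32,.12]))
E
python3 -m jog '[[0,0.5,1,0,0,-2,0.7],[0.1,1.5,4,0,0,-6,0.7],[0.3,3,8,0,0,-11,0.7],[0.3,4.5,12,0,0,-15,0.7],[0.3,5.2,16,0,0,-16.5,0.7],[0.3,5.3,19,0,0,-16.5,0.7],[0.3,5.3,20.5,0,0,-16.5,0.7],[0.3,5.3,20.5,0,0,-16.5,0.7]]';python3 - <<'E'
from h import *
import pickle
p=camera_params("wrist");im=get_image("wrist");cv2.imwrite("pics/g2.png",im)
print(tool()[0],tool()[1].as_matrix().round(3).tolist());pickle.dump(p,open("g2.pkl","wb"))
E
```

```text
[ 0.57999953 -0.32166803  0.025     ] [ 0.54854965 -0.1703324   0.027     ] [ 0.548883   -0.17150816  0.047     ] [ 0.41599665 -0.19392939  0.003     ] [ 0.41686778 -0.19330285  0.046     ]
[ 0.31  5.32 20.76]
t: 24.7
tool_pos: [0.5769, -0.3195, 0.1201]
tool_rot: [-0.002, 0.587, 0.809, -0.0]
force: [0.2, -0.4, -0.0]
width: 0.0609
[ 0.57806193 -0.32017925  0.12247472] [[-0.31, 0.951, -0.001], [0.951, 0.31, 0.0], [0.001, -0.001, -1.0]]
```

View pics/g2.png

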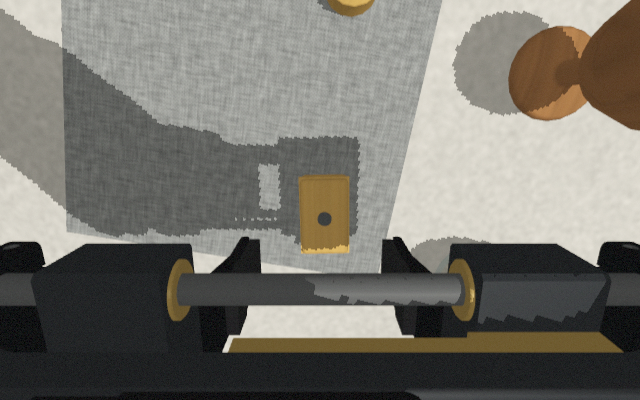

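```bash
python3 - <<'E'
from h import *
import pickle
p=pickle.load(open("g1.pkl","rb"))
print("jar",onz(p,491,195,.09),"goblet",onz(p,508,34,.11))
p=pickle.load(open("g2.pkl","rb"))
t=onz(p,324.5,219,.025);print("hole",t,"corners",[onz(p,u,v,.025).round(4).tolist() for u,v in [(299,177),(348,176)]])
P,r=tool();print(r.inv().apply(t-P)*100)
for c in ([.0,0],):pass
for n,c in (("jar",onz(pickle.load(open("g1.pkl","rb")),491,195,.09)),("gob",onz(pickle.load(open("g1.pkl","rb")),508,34,.11))): print(n,r.inv().apply(c-P)*100)
E
```

```text
jar [ 0.71577274 -0.34111393  0.09      ] goblet [ 0.69696205 -0.18083985  0.11      ]
hole [ 0.57981899 -0.32197056  0.025     ] corners [[0.5537, -0.2987, 0.025], [0.5854, -0.2876, 0.025]]
[-0.22982886  0.11891426  9.74726626]
jar [-6.2653333  12.4440182   3.23470991]
gob [ 9.55556985 15.62804298  1.24040814]
```

Jar corner clearance is tight, so I'll grip the tin about 1 cm off-centre, away from the jar.

```bash
python3 -m jog '[[0.8,0.1,1,0,0,0,0.6],[0.8,0.1,3,0,0,0,0.6],[0.8,0.1,5,0,0,0,0.6],[0.8,0.1,7,0,0,0,0.6],[0.8,0.1,8.7,0,0,0,0.6],[0.8,0.1,9.5,0,0,0,0.6],[0.8,0.1,9.6,0,0,0,0.3],[0.8,0.1,9.6,0,0,0,0.3]]' 25;python3 -m jog '[[0,0,0,0,0,0,0.2],[0,0,0,0,0,0,0.2],[0,0,0,0,0,0,0.2],[0,0,0,0,0,0,0.2],[0,0,0,0,0,0,0.2],[0,0,-1,0,0,0,0.2],[0,0,-3,0,0,0,0.2],[0,0,-5,0,0,0,0.2]]'
```

```text
t: 25.55
tool_pos: [0.5774, -0.3123, 0.0273]
tool_rot: [0.001, 0.587, 0.81, 0.0]
force: [0.7, -0.0, 0.1]
width: 0.043
t: 26.35
tool_pos: [0.576, -0.3117, 0.0765]
tool_rot: [-0.001, 0.587, 0.81, -0.0]
force: [0.7, -0.5, -1.1]
width: 0.0338
```

```bash
python3 -m jog '[[0,0,-2,0,0,0,0.2],[0,0,-4.5,0,0,0,0.2],[1,0.2,-7,0,0,1,0.2],[4,0.8,-8.3,0,0,4,0.2],[8,1.6,-8.3,0,0,8,0.2],[12,2.5,-8.3,0,0,12,0.2],[16,3.3,-8.3,0,0,16,0.2],[20,4.1,-8.3,0,0,16.6,0.2]]';python3 - <<'E'
from h import *
print(tool()[0],tool()[1].as_matrix().round(3).tolist(),sensors.state()["width"])
print(delta([.5376,.028,.16]))
E
```

```text
t: 27.15
tool_pos: [0.5528, -0.1076, 0.1596]
tool_rot: [-0.0, 0.698, 0.716, -0.0]
force: [0.3, 0.1, -0.7]
width: 0.0343
[ 0.55283115 -0.10761569  0.15960728] [[-0.024, 1.0, -0.0], [1.0, 0.024, 0.0], [0.0, -0.0, -1.0]] 0.034322016677593686
[13.59 -1.19 -0.04]
```

```bash
python3 -m jog '[[3.5,-0.3,0,0,0,0,0.2],[7,-0.6,0,0,0,0,0.2],[10,-0.9,0,0,0,0,0.2],[12.5,-1.1,0,0,0,0,0.2],[13.6,-1.2,0,0,0,0,0.2],[13.7,-1.2,0,0,0,0,0.2],[13.7,-1.2,0,0,0,0,0.2],[13.7,-1.2,0,0,0,0,0.2]]';python3 - <<'E'
from h import *
import pickle
p=camera_params("wrist");im=get_image("wrist");cv2.imwrite("pics/g3.png",im)
print(tool()[0],tool()[1].as_matrix().round(3).tolist());pickle.dump(p,open("g3.pkl","wb"))
E
```

```text
t: 27.95
tool_pos: [0.5383, 0.0252, 0.1595]
tool_rot: [0.0, 0.699, 0.715, -0.0]
force: [0.1, 0.6, -1.5]
width: 0.0338
[0.53823988 0.02536945 0.1595121 ] [[-0.023, 1.0, -0.0], [1.0, 0.023, -0.001], [-0.001, -0.0, -1.0]]
```

View pics/g3.png

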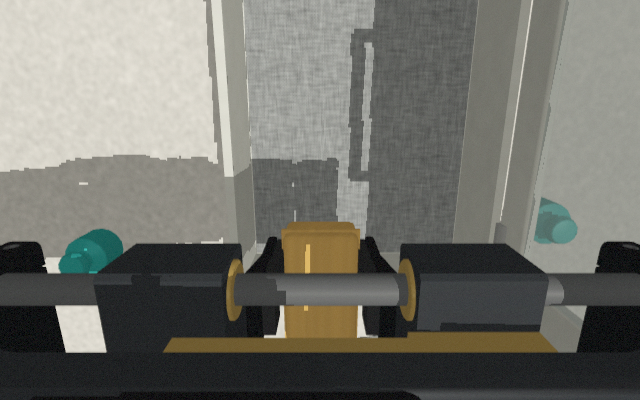

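```bash
python3 -m jog '[[0.2,0,1.5,0,0,0,0.2],[0.2,0,4,0,0,0,0.2],[0.2,0,6.5,0,0,0,0.2],[0.2,0,9,0,0,0,0.2],[0.2,0,11,0,0,0,0.2],[0.2,0,11.8,0,0,0,0.2],[0.2,0,12.1,0,0,0,0.2],[0.2,0,12.3,0,0,0,0.2]]';python3 -m jog '[[0,0,0.1,0,0,0,0.2],[0,0,0.2,0,0,0,0.2],[0,0,0.3,0,0,0,0.2],[0,0,0.4,0,0,0,0.2],[0,0,0.4,0,0,0,0.2],[0,0,0.4,0,0,0,0.2],[0,0,0.4,0,0,0,0.2],[0,0,0.4,0,0,0,0.2]]'
```

```text
t: 28.8
tool_pos: [0.5384, 0.0292, 0.0367]
tool_rot: [0.0, 0.698, 0.716, 0.0]
force: [-0.3, 0.7, -0.5]
width: 0.0337
t: 29.6
tool_pos: [0.5385, 0.0294, 0.0337]
tool_rot: [0.0, 0.698, 0.716, 0.0]
force: [-1.9, -0.5, 4.9]
width: 0.0339
```

```bash
python3 -m jog '[[0,0,0,0,0,0,0.55],[0,0,0,0,0,0,0.55],[0,0,0,0,0,0,0.55],[0,0,-1,0,0,0,0.55],[0,0,-3.5,0,0,0,0.55],[0,0,-7,0,0,0,0.55],[0,0,-11,0,0,0,0.55],[0,0,-14,0,0,0,0.55]]';python3 - <<'E'
from h import *
im=get_image("wrist");cv2.imwrite("pics/g4.png",im);print(tool()[0],tool()[1].as_matrix().round(3).tolist(),delta([.5485,-.171,.16]))
E
```

```text
t: 30.4
tool_pos: [0.5387, 0.0294, 0.1758]
tool_rot: [0.001, 0.698, 0.716, 0.001]
force: [0.8, 0.3, 0.4]
width: 0.0478
[0.54145546 0.0296753  0.18085255] [[-0.026, 1.0, 0.011], [1.0, 0.026, 0.001], [0.001, 0.011, -1.0]] [-20.08   0.16   2.07]
```

View pics/g4.png

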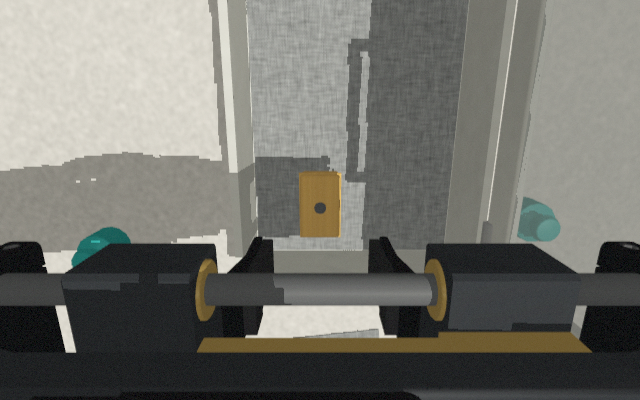

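Tin is inside at (320,205). Next the weight.

```bash
python3 -m jog '[[-3,0,0,0,0,0,0.6],[-7,0.1,0,0,0,0,0.6],[-11.5,0.2,0,0,0,0,0.6],[-16,0.3,1,0,0,0,0.6],[-19,0.4,2,0,0,0,0.6],[-20,0.4,3,0,0,0,0.6],[-20,0.4,4,0,0,0,0.6],[-20,0.4,4,0,0,0,0.6]]';python3 - <<'E'
from h import *
import pickle
p=camera_params("wrist");im=get_image("wrist");cv2.imwrite("pics/g5.png",im);pickle.dump(p,open("g5.pkl","wb"));print(tool()[0],tool()[1].as_matrix().round(3).tolist())
E
```

```text
t: 31.25
tool_pos: [0.5464, -0.168, 0.1308]
tool_rot: [-0.002, 0.697, 0.717, -0.0]
force: [-0.4, -0.0, -0.4]
width: 0.0518
[ 0.54704557 -0.16768997  0.13171136] [[-0.029, 1.0, -0.002], [1.0, 0.029, 0.002], [0.002, -0.002, -1.0]]
```

View pics/g5.png

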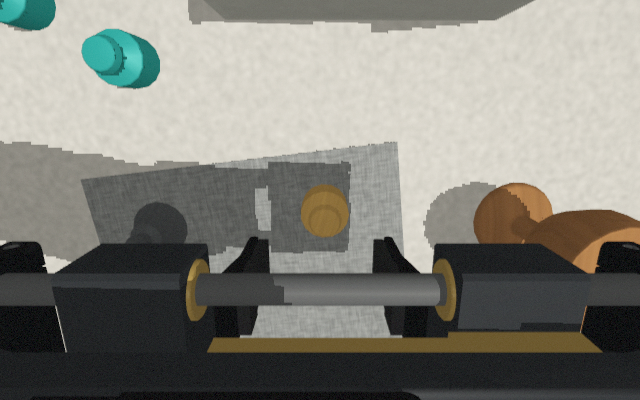

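```bash
python3 - <<'E'
from h import *
import pickle
p=pickle.load(open("g5.pkl","rb"));im=cv2.imread("pics/g5.png")
cv2.imwrite("pics/g5z.png",cv2.resize(im[170:250,280:370],None,fx=6,fy=6,interpolation=2))
P,r=tool();print(P)
for u,v,z in [(325,210,.027),(324.5,221,.047)]:
    t=onz(p,u,v,z);print(t,r.inv().apply(t-P)*100)
E
```

```text
[ 0.54704557 -0.16768997  0.13171136]
[ 0.54880759 -0.16737842  0.027     ] [7.14985894e-03 1.94060847e-01 1.04708646e+01]
[ 0.54832841 -0.16925096  0.047     ] [-0.17502358  0.13743021  8.47062312]
```

View pics/g5z.png

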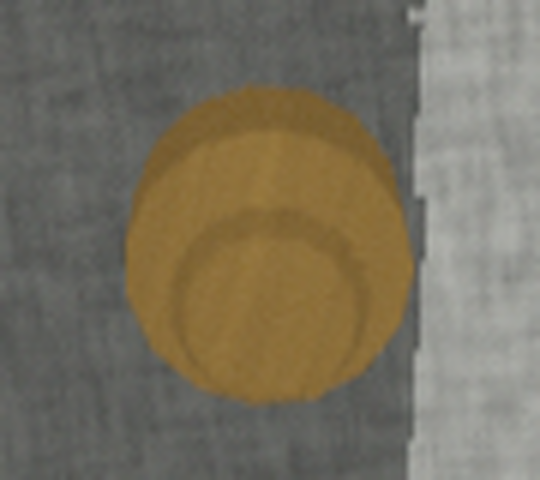

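```bash
python3 -m jog '[[-0.2,0.15,1.5,0,0,0,0.65],[-0.2,0.15,3.5,0,0,0,0.65],[-0.2,0.15,6,0,0,0,0.65],[-0.2,0.15,8,0,0,0,0.65],[-0.2,0.15,9.7,0,0,0,0.65],[-0.2,0.15,10.4,0,0,0,0.6],[-0.2,0.15,10.4,0,0,0,0.3],[-0.2,0.15,10.4,0,0,0,0.2]]' 25;python3 -m jog '[[0,0,0,0,0,0,0.2],[0,0,0,0,0,0,0.2],[0,0,0,0,0,0,0.2],[0,0,0,0,0,0,0.2],[0,0,0,0,0,0,0.2],[0,0,-1,0,0,0,0.2],[0,0,-3,0,0,0,0.2],[0,0,-6,0,0,0,0.2]]';python3 - <<'E'
from h import *
im=get_image("wrist");cv2.imwrite("pics/g6.png",im)
s=sensors.state();print(tool()[0],s["width"],s["force"])
E
```

```text
t: 32.1
tool_pos: [0.5495, -0.1721, 0.0291]
tool_rot: [0.0, 0.698, 0.717, 0.0]
force: [0.2, 0.3, -0.4]
width: 0.0435
t: 32.9
tool_pos: [0.5464, -0.1721, 0.0871]
tool_rot: [-0.002, 0.698, 0.716, -0.002]
force: [0.4, -0.2, -2.6]
width: 0.0345
[ 0.55046252 -0.17318609  0.09361887] 0.03500855656152842 [ 1.81815758 -0.29164125  2.4640879 ]
```

View pics/g6.png

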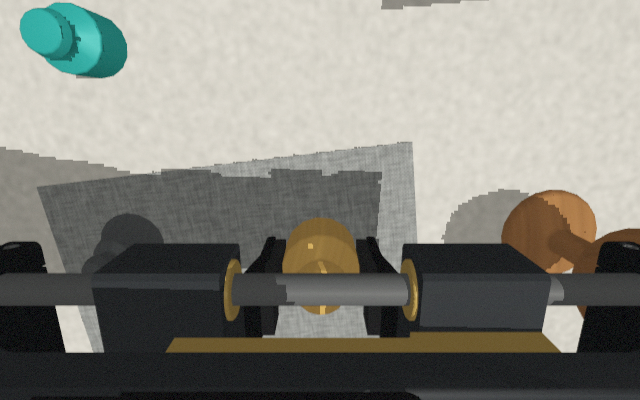

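```bash
python3 -m jog '[[0,0,-2.5,0,0,0,0.2],[0.5,0,-5,0,0,0,0.2],[3,0,-7,0,0,0,0.2],[7,-0.1,-7,0,0,0,0.2],[11,-0.2,-7,0,0,0,0.2],[15,-0.3,-7,0,0,0,0.2],[19,-0.4,-7,0,0,0,0.2],[22.5,-0.5,-7,0,0,0,0.2]]';python3 -m jog '[[2.5,0,0,0,0,0,0.2],[4.2,0,0,0,0,0,0.2],[5,-0.1,0,0,0,0,0.2],[5,-0.1,0,0,0,0,0.2],[5,-0.1,0,0,0,0,0.2],[5,-0.1,1,0,0,0,0.2],[5,-0.1,2.5,0,0,0,0.2],[5,-0.1,4,0,0,0,0.2]]'; python3 - <<'E'
from h import *
im=get_image("wrist");cv2.imwrite("pics/g7.png",im)
s=sensors.state();print(tool()[0],s["width"],s["force"],delta([.5357,.103,.036]))
E
```

```text
t: 33.75
tool_pos: [0.537, 0.0544, 0.1582]
tool_rot: [-0.0, 0.697, 0.717, -0.0]
force: [0.6, -0.5, -2.7]
width: 0.0348
t: 34.55
tool_pos: [0.5353, 0.1013, 0.1169]
tool_rot: [-0.0, 0.698, 0.716, -0.0]
force: [-0.2, 0.1, -2.3]
width: 0.0347
[0.53331721 0.10115083 0.11390676] 0.03488262836797082 [-1.62802826 -0.68806435 -4.617327  ] [0.19 0.29 7.79]
```

View pics/g7.png

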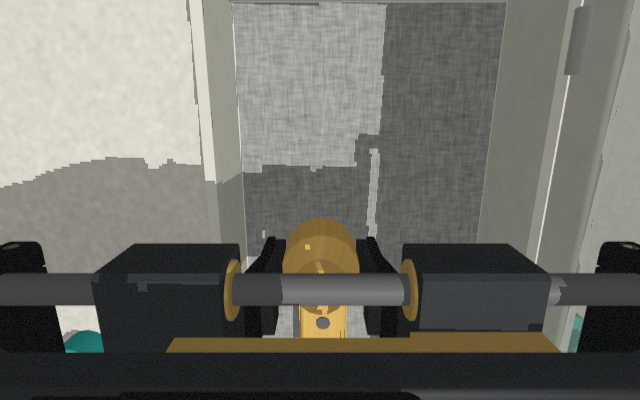

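```bash
python3 -m jog '[[0.1,0,1.5,0,0,0,0.2],[0.1,0,3.5,0,0,0,0.2],[0.1,0,5.5,0,0,0,0.2],[0.1,0,7,0,0,0,0.2],[0.1,0,7.6,0,0,0,0.2],[0.1,0,7.8,0,0,0,0.2],[0.1,0,7.9,0,0,0,0.2],[0.1,0,8,0,0,0,0.2]]';python3 -m jog '[[0,0,0.1,0,0,0,0.2],[0,0,0.1,0,0,0,0.2],[0,0,0.2,0,0,0,0.2],[0,0,0.2,0,0,0,0.2],[0,0,0.3,0,0,0,0.2],[0,0,0.3,0,0,0,0.2],[0,0,0.4,0,0,0,0.2],[0,0,0.4,0,0,0,0.2]]'
```

```text
t: 35.4
tool_pos: [0.5364, 0.1035, 0.0394]
tool_rot: [0.001, 0.698, 0.716, 0.001]
force: [-0.4, -0.1, -2.8]
width: 0.0351
t: 36.2
tool_pos: [0.5358, 0.1034, 0.0356]
tool_rot: [0.0, 0.698, 0.716, 0.0]
force: [-2.6, -0.1, 5.4]
width: 0.035
```

```bash
python3 -m jog '[[0,0,0,0,0,0,0.55],[0,0,0,0,0,0,0.55],[0,0,0,0,0,0,0.55],[0,0,-1,0,0,0,0.55],[0,0,-3.5,0,0,0,0.55],[0,0,-7,0,0,0,0.55],[0,0,-11,0,0,0,0.55],[-2,-0.5,-13.5,0,0,0,0.55]]';python3 -m jog '[[-3.5,-1.4,0,0,0,0,0.6],[-7.5,-3,0,0,0,0,0.6],[-11.5,-4.6,0,0,0,0,0.6],[-15.5,-6,0,0,0,0,0.6],[-19.5,-7.8,1,0,0,0,0.6],[-23.5,-9.3,2,0,0,0,0.6],[-26.5,-10.5,3,0,0,0,0.6],[-27.8,-10.8,3.5,0,0,0,0.6]]';python3 - <<'E'
from h import *
import pickle
p=camera_params("wrist");im=get_image("wrist");cv2.imwrite("pics/g8.png",im);pickle.dump(p,open("g8.pkl","wb"));print(tool()[0],tool()[1].as_matrix().round(3).tolist())
E
```

```text
t: 37.0
tool_pos: [0.5325, 0.0864, 0.1735]
tool_rot: [0.001, 0.696, 0.718, 0.003]
force: [1.0, -0.8, 1.1]
width: 0.048
t: 37.8
tool_pos: [0.4284, -0.201, 0.1346]
tool_rot: [0.0, 0.7, 0.715, -0.0]
force: [-0.0, 0.3, -1.0]
width: 0.0521
[ 0.4282093  -0.20187414  0.13412214] [[-0.02, 1.0, -0.001], [1.0, 0.02, -0.001], [-0.001, -0.001, -1.0]]
```

View pics/g8.png

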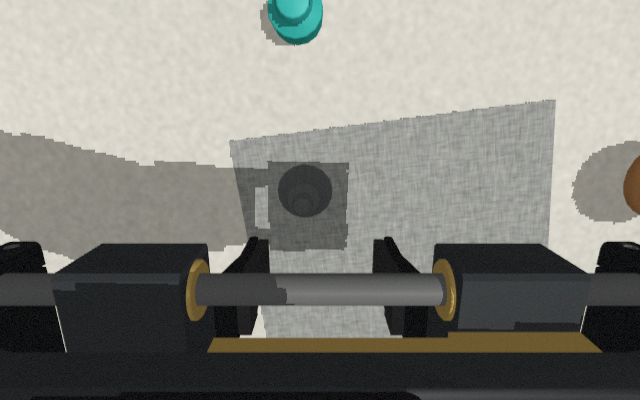

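```bash
python3 - <<'E'
from h import *
import pickle
p=pickle.load(open("g8.pkl","rb"));im=cv2.imread("pics/g8.png")
cv2.imwrite("pics/g8z.png",cv2.resize(cv2.convertScaleAbs(im[150:230,260:350],alpha=2),None,fx=6,fy=6,interpolation=2))
P,r=tool();print(P)
for u,v,z in [(305,190,.003),(302.5,203,.048)]:
    t=onz(p,u,v,z);print(t,r.inv().apply(t-P)*100)
E
```

```text
[ 0.4282093  -0.20187414  0.13412214]
[ 0.41521097 -0.19258707  0.003     ] [ 0.97093809 -1.2681267  13.11225989]
[ 0.41542833 -0.19095821  0.048     ] [ 1.12777526 -1.2474917   8.61203982]
```

View pics/g8z.png

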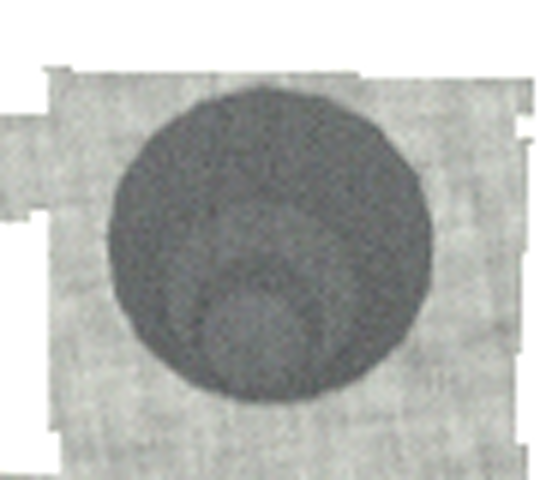

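```bash
python3 -m jog '[[0.5,-0.6,0.5,0,0,0,0.6],[0.9,-1.2,2,0,0,0,0.6],[0.9,-1.2,4.5,0,0,0,0.6],[0.9,-1.2,7,0,0,0,0.6],[0.9,-1.2,8.8,0,0,0,0.6],[0.9,-1.2,9.4,0,0,0,0.6],[0.9,-1.2,9.4,0,0,0,0.3],[0.9,-1.2,9.4,0,0,0,0.1]]' 25;python3 -m jog '[[0,0,0,0,0,0,0],[0,0,0,0,0,0,0],[0,0,0,0,0,0,0],[0,0,0,0,0,0,0],[0,0,0,0,0,0,0],[0,0,0,0,0,0,0],[0,0,-1.5,0,0,0,0],[0,0,-4,0,0,0,0]]';python3 - <<'E'
from h import *
im=get_image("wrist");cv2.imwrite("pics/g9.png",im)
s=sensors.state();print(tool()[0],s["width"],s["force"])
E
```

```text
t: 38.65
tool_pos: [0.4191, -0.1884, 0.0415]
tool_rot: [0.001, 0.697, 0.717, 0.0]
force: [-0.2, 0.1, -0.3]
width: 0.0429
t: 39.45
tool_pos: [0.4167, -0.1883, 0.0795]
tool_rot: [-0.002, 0.698, 0.716, -0.001]
force: [0.5, 0.2, -1.7]
width: 0.0243
[ 0.41999106 -0.18957109  0.08421395] 0.02464886816164098 [ 2.09207273 -1.19340119  1.2858016 ]
```

View pics/g9.png

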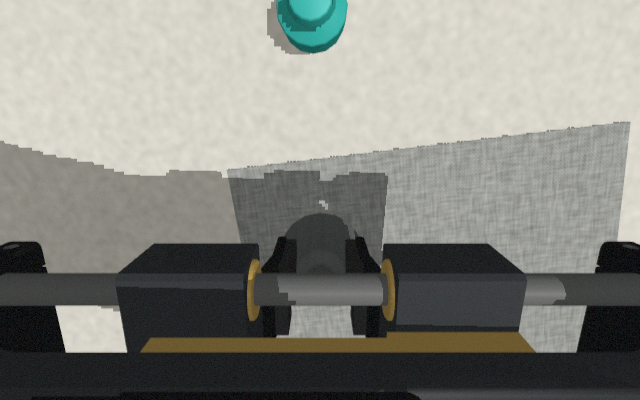

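```bash
python3 -m jog '[[0,0,-2.5,0,0,0,0],[0.5,0,-5,0,0,0,0],[3,1,-8,0,0,0,0],[7.5,2.5,-8,0,0,0,0],[12,4,-8,0,0,0,0],[16.5,5.5,-8,0,0,0,0],[21,7,-8,0,0,0,0],[25.5,8.6,-8,0,0,0,0]]';python3 -m jog '[[4,1.5,0,0,0,0,0],[7.5,2.9,0,0,0,0,0],[9.8,3.8,0,0,0,0,0],[10.4,4,0,0,0,0,0],[10.4,4,0,0,0,0,0],[10.4,4,1,0,0,0,0],[10.4,4,2.5,0,0,0,0],[10.4,4,4,0,0,0,0]]'; python3 - <<'E'
from h import *
im=get_image("wrist");cv2.imwrite("pics/g10.png",im)
s=sensors.state();print(tool()[0],s["width"],s["force"],delta([.534,.173,.048]))
E
```

```text
t: 40.3
tool_pos: [0.4978, 0.0702, 0.1603]
tool_rot: [0.0, 0.698, 0.716, 0.0]
force: [1.5, -0.4, -1.4]
width: 0.0245
t: 41.1
tool_pos: [0.5343, 0.1716, 0.119]
tool_rot: [0.0, 0.699, 0.716, -0.001]
force: [-1.1, -0.7, -1.0]
width: 0.0243
[0.53251205 0.17128027 0.11599927] 0.024173423381120024 [-0.87730363 -1.33787629 -3.87803958] [0.18 0.19 6.8 ]
```

View pics/g10.png

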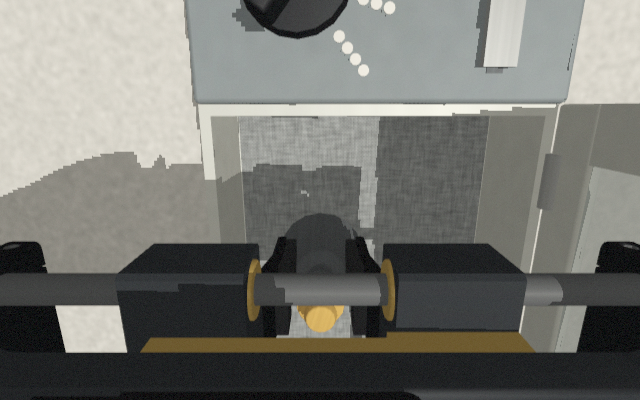

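```bash
python3 -m jog '[[0,0,1.5,0,0,0,0],[0,0,3,0,0,0,0],[0,0,4.5,0,0,0,0],[0,0,5.6,0,0,0,0],[0,0,6.2,0,0,0,0],[0,0,6.4,0,0,0,0],[0,0,6.5,0,0,0,0],[0,0,6.6,0,0,0,0]]';python3 -m jog '[[0,0,0.1,0,0,0,0],[0,0,0.2,0,0,0,0],[0,0,0.3,0,0,0,0],[0,0,0.4,0,0,0,0],[0,0,0.4,0,0,0,0],[0,0,0.5,0,0,0,0],[0,0,0.5,0,0,0,0],[0,0,0.5,0,0,0,0]]'
```

```text
t: 41.95
tool_pos: [0.5353, 0.1735, 0.0551]
tool_rot: [0.0, 0.698, 0.716, 0.001]
force: [-0.3, -0.6, -1.6]
width: 0.0241
t: 42.75
tool_pos: [0.5348, 0.1733, 0.0495]
tool_rot: [0.0, 0.698, 0.716, 0.0]
force: [0.4, 0.2, -2.2]
width: 0.0242
```

```bash
python3 -m jog '[[0,0,0,0,0,0,0],[0,0,0.1,0,0,0,0],[0,0,0.1,0,0,0,0],[0,0,0.2,0,0,0,0],[0,0,0.2,0,0,0,0],[0,0,0.3,0,0,0,0],[0,0,0.3,0,0,0,0],[0,0,0.3,0,0,0,0]]'
```

```text
t: 43.55
tool_pos: [0.5351, 0.1734, 0.0473]
tool_rot: [0.0, 0.698, 0.716, 0.0]
force: [-0.8, -0.2, 5.6]
width: 0.0246
```

```bash
python3 -m jog '[[0,0,0,0,0,0,0.55],[0,0,0,0,0,0,0.55],[0,0,0,0,0,0,0.55],[0,0,0,0,0,0,0.55],[0,0,-2,0,0,0,0.55],[0,0,-5,0,0,0,0.55],[0,0,-9,0,0,0,0.55],[-1,-1,-13,0,0,0,0.55]]';python3 -m jog '[[-3,-1,-3,0,0,0,0.55],[-6,-2,-5,0,0,0,0.55],[-10,-2,-7,0,0,0,0.55],[-14,-2,-9,0,0,0,0.55],[-17,-2,-9,0,0,0,0.55],[-18,-2,-9,0,0,0,0.55],[-18,-2,-9,0,0,0,0.55],[-18,-2,-9,0,0,0,0.55]]'; python3 - <<'E'
from h import *
import pickle
p=camera_params("wrist");im=get_image("wrist");cv2.imwrite("pics/h1.png",im);pickle.dump(p,open("h1.pkl","wb"))
cv2.imwrite("pics/h1s.png",get_image("side"))
s=sensors.state();print(tool()[0],tool()[1].as_matrix().round(3).tolist())
E
```

```text
t: 44.35
tool_pos: [0.525, 0.1642, 0.1775]
tool_rot: [-0.0, 0.697, 0.717, 0.0]
force: [0.5, 0.3, 0.6]
width: 0.0478
t: 45.15
tool_pos: [0.5095, -0.0155, 0.2659]
tool_rot: [-0.001, 0.697, 0.717, -0.0]
force: [0.5, 0.5, 0.3]
width: 0.0478
[ 0.50955083 -0.01513506  0.26597393] [[-0.03, 1.0, -0.001], [1.0, 0.03, 0.001], [0.001, -0.001, -1.0]]
```

View pics/h1.png

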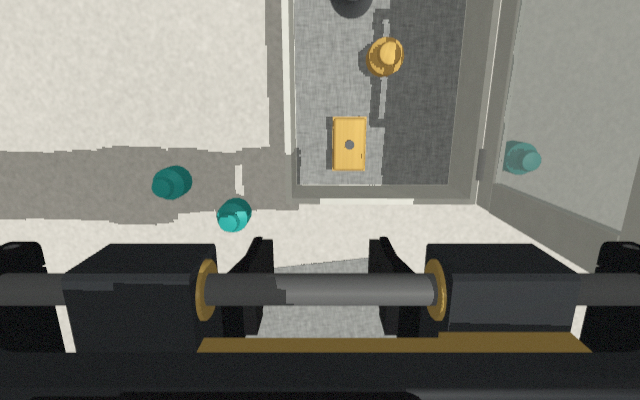

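View pics/h1s.png

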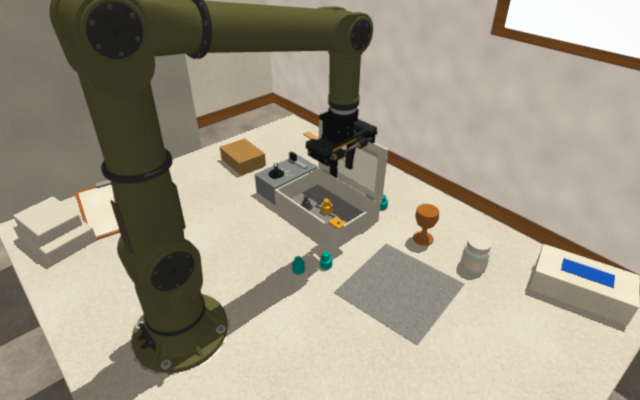

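Mat is empty and all three are inside, upright; the weight has been nudged a bit, still inside. Back to the handle.

```bash
python3 -m jog '[[0,0,-2.5,0,0,0,0.4],[0,0,-6,0,0,0,0.4],[1,1,-9,0,0,0,0.4],[4,4.5,-9.2,0,0,0,0.4],[7.5,9,-9.2,0,0,0,0.4],[10.5,13.5,-9.2,0,0,0,0.4],[11.7,16.3,-9.2,0,0,0,0.4],[11.7,16.6,-9.2,0,0,0,0.4]]';python3 -m jog '[[0,0,0,0,0,0,0.4],[0,0,0,0,0,0,0.4],[0,0,0,0,0,0,0.4],[0,0,0,0,0,0,0.4],[0,0,0,0,0,0,0.4],[0,0,0,0,0,0,0.4],[0,0,0,0,0,0,0.4],[0,0,0,0,0,0,0.4]]'; python3 - <<'E'
from h import *
im=get_image("wrist");cv2.imwrite("pics/h2.png",im)
s=sensors.state();print(tool()[0],tool()[1].as_matrix().round(3).tolist(),delta([.6725,.1066,.3075]))
E
```

```text
t: 46.05
tool_pos: [0.6746, 0.1103, 0.3536]
tool_rot: [-0.003, 0.695, 0.719, -0.001]
force: [0.3, -0.0, -1.3]
width: 0.0346
t: 46.85
tool_pos: [0.6726, 0.1038, 0.3587]
tool_rot: [0.0, 0.698, 0.716, 0.0]
force: [-0.1, -0.6, -0.6]
width: 0.0347
[0.67258435 0.10388526 0.3585537 ] [[-0.026, 1.0, 0.0], [1.0, 0.026, -0.0], [-0.0, 0.0, -1.0]] [ 0.27 -0.    5.11]
```

View pics/h2.png

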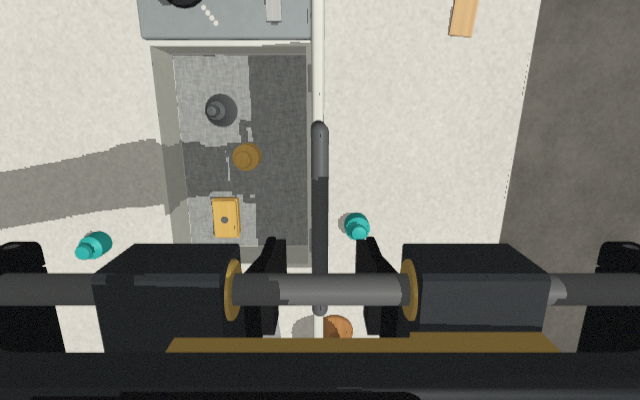

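```bash
python3 -m jog '[[0.2,0,1,0,0,0,0.4],[0.3,0,2.5,0,0,0,0.4],[0.3,0,4,0,0,0,0.4],[0.3,0,4.9,0,0,0,0.4],[0.3,0,5.1,0,0,0,0.3],[0.3,0,5.1,0,0,0,0],[0.3,0,5.1,0,0,0,0],[0.3,0,5.1,0,0,0,0]]' 20;python3 -m jog '[[0,0,0,0,0,0,0],[0,0,0,0,0,0,0],[0,0,0,0,0,0,0],[0,0,0,0,0,0,0],[0,0,0,0,0,0,0],[0,-0.2,0,0,0,0,0],[0,-0.5,0,0,0,0,0],[0,-0.8,0,0,0,0,0]]'
```

```text
t: 47.7
tool_pos: [0.6727, 0.1069, 0.3084]
tool_rot: [0.0, 0.698, 0.716, 0.0]
force: [-4.4, -0.9, -0.1]
width: 0.0103
t: 48.5
tool_pos: [0.6657, 0.1068, 0.3086]
tool_rot: [0.001, 0.698, 0.716, 0.002]
force: [2.7, 0.3, 4.7]
width: 0.0088
```

```bash
python3 - <<'E'
import numpy as np
y=lambda t:23.5-(23.5*np.cos(t)-.4*np.sin(t))
z=lambda t:-(23.5*np.sin(t)+.4*np.cos(t)-.4)
Y=-.8;Z=0;y0=y(1.6);z0=z(1.6)
th=np.linspace(1.566,0.0,8*8+1)
for k in range(8):
    rows=[[float(round(y(t)-y0-Y,1)),float(round(z(t)-z0-Z,1))] for t in th[k*8+1:k*8+9]];print(rows,round(th[k*8+8],3)); Y+=rows[-1][0];Z+=rows[-1][1]
    print(k,'expect',round(.6727+(Y)/100,4),round(.3084-Z/100,4))
E
```

```text
[[-0.6, -0.0], [-1.1, -0.0], [-1.7, 0.0], [-2.3, 0.1], [-2.9, 0.1], [-3.4, 0.2], [-4.0, 0.3], [-4.6, 0.4]] 1.37
0 expect 0.6187 0.3044
[[-0.5, 0.1], [-1.1, 0.2], [-1.7, 0.3], [-2.2, 0.5], [-2.8, 0.7], [-3.3, 0.8], [-3.9, 1.0], [-4.4, 1.2]] 1.174
1 expect 0.5747 0.2924
[[-0.5, 0.3], [-1.0, 0.5], [-1.6, 0.7], [-2.1, 1.0], [-2.6, 1.3], [-3.1, 1.6], [-3.6, 1.8], [-4.1, 2.2]] 0.979
2 expect 0.5337 0.2704
[[-0.4, 0.3], [-0.9, 0.6], [-1.4, 0.9], [-1.8, 1.3], [-2.3, 1.7], [-2.7, 2.0], [-3.1, 2.4], [-3.6, 2.8]] 0.783
3 expect 0.4977 0.2424
[[-0.4, 0.4], [-0.8, 0.8], [-1.2, 1.3], [-1.5, 1.7], [-1.9, 2.1], [-2.3, 2.6], [-2.6, 3.1], [-2.9, 3.5]] 0.587
4 expect 0.4687 0.2074
[[-0.3, 0.5], [-0.7, 1.0], [-1.0, 1.5], [-1.2, 2.0], [-1.5, 2.5], [-1.8, 3.0], [-2.0, 3.5], [-2.3, 4.0]] 0.391
5 expect 0.4457 0.1674
[[-0.2, 0.6], [-0.4, 1.1], [-0.6, 1.6], [-0.8, 2.2], [-0.9, 2.7], [-1.1, 3.3], [-1.2, 3.9], [-1.4, 4.4]] 0.196
6 expect 0.4317 0.1234
[[-0.1, 0.6], [-0.2, 1.1], [-0.3, 1.7], [-0.3, 2.3], [-0.4, 2.9], [-0.4, 3.4], [-0.5, 4.0], [-0.5, 4.6]] 0.0
7 expect 0.4267 0.0774
```

```bash
python3 -m jog '[[0,-0.5,0,0,0,0,0],[0,-1.1,0,0,0,0,0],[0,-1.7,0,0,0,0,0],[0,-2.3,0.1,0,0,0,0],[0,-2.9,0.1,0,0,0,0],[0,-3.4,0.2,0,0,0,0],[0,-4,0.3,0,0,0,0],[0,-4.6,0.4,0,0,0,0]]';python3 -m jog '[[0,-0.5,0.1,0,0,0,0],[0,-1.1,0.2,0,0,0,0],[0,-1.7,0.3,0,0,0,0],[0,-2.2,0.5,0,0,0,0],[0,-2.8,0.7,0,0,0,0],[0,-3.3,0.8,0,0,0,0],[0,-3.9,1,0,0,0,0],[0,-4.4,1.2,0,0,0,0]]';python3 -m jog '[[0,-0.5,0.3,0,0,0,0],[0,-1,0.5,0,0,0,0],[0,-1.6,0.7,0,0,0,0],[0,-2.1,1,0,0,0,0],[0,-2.6,1.3,0,0,0,0],[0,-3.1,1.6,0,0,0,0],[0,-3.6,1.8,0,0,0,0],[0,-4.1,2.2,0,0,0,0]]'
```

```text
t: 49.3
tool_pos: [0.6181, 0.1056, 0.3038]
tool_rot: [0.0, 0.698, 0.716, 0.0]
force: [2.1, 0.0, 5.9]
width: 0.0093
t: 50.1
tool_pos: [0.5739, 0.1045, 0.291]
tool_rot: [-0.0, 0.698, 0.716, -0.0]
force: [2.7, 2.6, 1.7]
width: 0.0094
t: 50.9
tool_pos: [0.5331, 0.1035, 0.2694]
tool_rot: [-0.0, 0.698, 0.716, 0.0]
force: [1.0, 3.1, 2.5]
width: 0.0092
```

```bash
python3 -m jog '[[0,-0.4,0.3,0,0,0,0],[0,-0.9,0.6,0,0,0,0],[0,-1.4,0.9,0,0,0,0],[0,-1.8,1.3,0,0,0,0],[0,-2.3,1.7,0,0,0,0],[0,-2.7,2,0,0,0,0],[0,-3.1,2.4,0,0,0,0],[0,-3.6,2.8,0,0,0,0]]';python3 -m jog '[[0,-0.4,0.4,0,0,0,0],[0,-0.8,0.8,0,0,0,0],[0,-1.2,1.3,0,0,0,0],[0,-1.5,1.7,0,0,0,0],[0,-1.9,2.1,0,0,0,0],[0,-2.3,2.6,0,0,0,0],[0,-2.6,3.1,0,0,0,0],[0,-2.9,3.5,0,0,0,0]]';python3 -m jog '[[0,-0.3,0.5,0,0,0,0],[0,-0.7,1,0,0,0,0],[0,-1,1.5,0,0,0,0],[0,-1.2,2,0,0,0,0],[0,-1.5,2.5,0,0,0,0],[0,-1.8,3,0,0,0,0],[0,-2,3.5,0,0,0,0],[0,-2.3,4,0,0,0,0]]'
```

```text
t: 51.7
tool_pos: [0.4976, 0.1025, 0.2412]
tool_rot: [0.0, 0.698, 0.716, 0.0]
force: [4.2, 4.7, -1.1]
width: 0.0092
t: 52.5
tool_pos: [0.468, 0.1016, 0.2061]
tool_rot: [-0.0, 0.698, 0.716, -0.0]
force: [1.2, 3.9, 2.7]
width: 0.0091
t: 53.3
tool_pos: [0.446, 0.101, 0.1662]
tool_rot: [0.0, 0.698, 0.716, 0.001]
force: [2.8, 5.5, 1.8]
width: 0.0094
```

```bash
python3 -m jog '[[0,-0.2,0.6,0,0,0,0],[0,-0.4,1.1,0,0,0,0],[0,-0.6,1.6,0,0,0,0],[0,-0.8,2.2,0,0,0,0],[0,-0.9,2.7,0,0,0,0],[0,-1.1,3.3,0,0,0,0],[0,-1.2,3.9,0,0,0,0],[0,-1.4,4.4,0,0,0,0]]';python3 -m jog '[[0,-0.1,0.5,0,0,0,0],[0,-0.2,0.9,0,0,0,0],[0,-0.2,1.3,0,0,0,0],[0,-0.3,1.7,0,0,0,0],[0,-0.3,2.1,0,0,0,0],[0,-0.4,2.4,0,0,0,0],[0,-0.4,2.7,0,0,0,0],[0,-0.4,3,0,0,0,0]]';python3 -m jog '[[0,0,0.2,0,0,0,0],[0,0,0.4,0,0,0,0],[0,0,0.6,0,0,0,0],[0,0,0.8,0,0,0,0],[0,0,1,0,0,0,0],[0,0,1.1,0,0,0,0],[0,-0.1,1.2,0,0,0,0],[0,-0.1,1.3,0,0,0,0]]'
```

```text
t: 54.1
tool_pos: [0.4319, 0.1006, 0.1221]
tool_rot: [0.0, 0.698, 0.716, 0.0]
force: [2.4, 5.1, 0.8]
width: 0.0092
t: 54.9
tool_pos: [0.4274, 0.1004, 0.0921]
tool_rot: [-0.0, 0.698, 0.716, -0.0]
force: [0.0, 5.8, 2.1]
width: 0.0088
t: 55.7
tool_pos: [0.4266, 0.1004, 0.0792]
tool_rot: [0.0, 0.698, 0.716, -0.0]
force: [0.0, 5.0, 2.3]
width: 0.0092
```

Keep pressing slowly until the force rises.

```bash
python3 -m jog '[[0,0,0.1,0,0,0,0],[0,0,0.2,0,0,0,0],[0,0,0.2,0,0,0,0],[0,0,0.3,0,0,0,0],[0,0,0.3,0,0,0,0],[0,0,0.4,0,0,0,0],[0,0,0.4,0,0,0,0],[0,0,0.4,0,0,0,0]]';python3 -m jog '[[0,0,0.1,0,0,0,0],[0,0,0.1,0,0,0,0],[0,0,0.2,0,0,0,0],[0,0,0.2,0,0,0,0],[0,0,0.3,0,0,0,0],[0,0,0.3,0,0,0,0],[0,0,0.3,0,0,0,0],[0,0,0.3,0,0,0,0]]'
```

```text
t: 56.5
tool_pos: [0.4264, 0.1004, 0.0751]
tool_rot: [0.0, 0.698, 0.716, -0.0]
force: [0.5, 4.2, 0.1]
width: 0.0092
t: 57.3
tool_pos: [0.4265, 0.1004, 0.074]
tool_rot: [-0.0, 0.698, 0.716, -0.0]
force: [-5.6, 4.0, 16.2]
width: 0.0091
```

Shut (16 N at the stop). Release and go to the lock.

```bash
python3 -m jog '[[0,0,-0.1,0,0,0,0],[0,0,-0.1,0,0,0,0.35],[0,0,-0.1,0,0,0,0.35],[0,0,-0.1,0,0,0,0.35],[0,0,-0.1,0,0,0,0.35],[0,0,-1,0,0,0,0.35],[0,0,-3,0,0,0,0.35],[0,0,-6,0,0,0,0.35]]';python3 -m jog '[[1,1,-2,0,0,0,0.5],[4,3,-4,0,0,0,0.5],[8,6.5,-5,0,0,0,0.5],[12,10,-5,0,0,0,0.5],[16,13.5,-5,0,0,0,0.5],[20,17,-5,0,0,0,0.5],[22.4,19.2,-4,0,0,0,0.5],[22.4,19.5,-4,0,0,0,0.5]]'; python3 - <<'E'
from h import *
import pickle
cv2.imwrite("pics/i1s.png",get_image("side"))
p=camera_params("wrist");im=get_image("wrist");cv2.imwrite("pics/i1.png",im);pickle.dump(p,open("i1.pkl","wb"))
s=sensors.state();print(tool()[0],tool()[1].as_matrix().round(3).tolist(),delta([.6157,.3362,.105]))
E
```

```text
t: 58.1
tool_pos: [0.4254, 0.0999, 0.1323]
tool_rot: [-0.001, 0.698, 0.716, -0.002]
force: [0.2, 0.2, 0.0]
width: 0.0306
t: 58.9
tool_pos: [0.6156, 0.3345, 0.1681]
tool_rot: [-0.002, 0.696, 0.718, -0.001]
force: [-1.1, 0.2, -1.1]
width: 0.0437
[0.61547967 0.32951549 0.17091557] [[-0.027, 1.0, -0.003], [1.0, 0.027, -0.002], [-0.002, -0.003, -1.0]] [0.68 0.06 6.59]
```

View pics/i1.png

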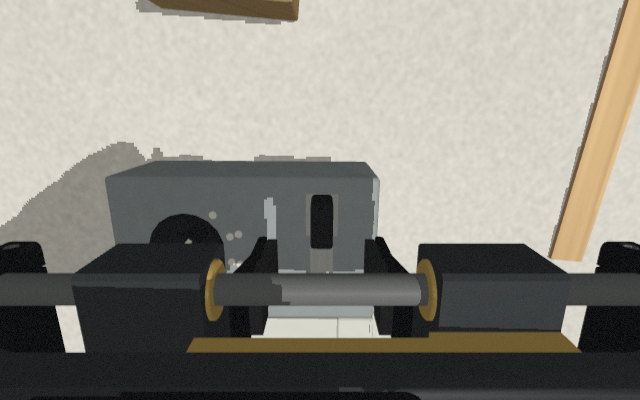

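View pics/i1s.png

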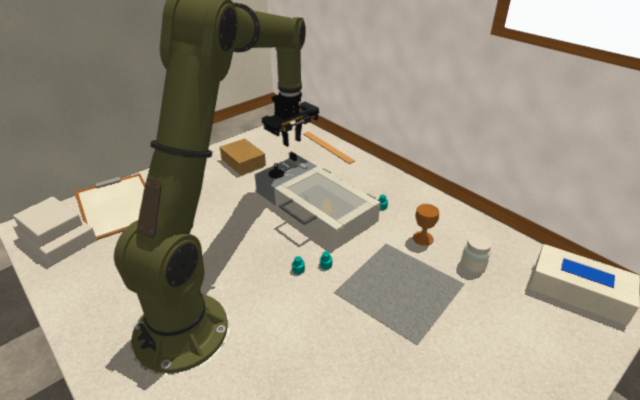

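```bash
python3 -m jog '[[0.6,0,1,0,0,0,0.45],[0.6,0,2.5,0,0,0,0.45],[0.6,0,4.5,0,0,0,0.45],[0.6,0,6,0,0,0,0.45],[0.6,0,6.5,0,0,0,0.3],[0.6,0,6.5,0,0,0,0],[0.6,0,6.5,0,0,0,0],[0.6,0,6.5,0,0,0,0]]' 20;python3 -m jog '[[0,0,0,0,0,0,0],[0,0,0,0,0,0,0],[0,0,0,0,0,0,0],[0,0,0,0,0,0,0],[-0.3,0,0,0,0,0,0],[-0.8,0,0,0,0,0,0],[-1.4,0,0,0,0,0,0],[-2,0,0,0,0,0,0]]';python3 -m jog '[[-0.6,0,0,0,0,0,0],[-1.2,0,0,0,0,0,0],[-1.7,0,0,0,0,0,0],[-2.2,0,0,0,0,0,0],[-2.5,0,0,0,0,0,0],[-2.7,0,0,0,0,0,0],[-2.9,0,0,0,0,0,0],[-3,0,0,0,0,0,0]]'
```

```text
t: 59.8
tool_pos: [0.6161, 0.3358, 0.1088]
tool_rot: [0.0, 0.698, 0.716, 0.001]
force: [0.1, 0.2, -0.2]
width: 0.0151
t: 60.6
tool_pos: [0.6162, 0.3167, 0.1088]
tool_rot: [-0.0, 0.698, 0.717, 0.001]
force: [-2.1, 1.8, 5.7]
width: 0.0138
t: 61.4
tool_pos: [0.6169, 0.2864, 0.1088]
tool_rot: [-0.0, 0.698, 0.716, 0.001]
force: [-1.8, 1.3, 5.9]
width: 0.0138
```

Travel is 49.4 mm so far, with 1.3 N. I'll push on to the stop.

```bash
python3 -m jog '[[-0.1,0,0,0,0,0,0],[-0.2,0,0,0,0,0,0],[-0.3,0,0,0,0,0,0],[-0.4,0,0,0,0,0,0],[-0.5,0,0,0,0,0,0],[-0.6,0,0,0,0,0,0],[-0.6,0,0,0,0,0,0],[-0.6,0,0,0,0,0,0]]'
```

```text
t: 62.2
tool_pos: [0.6168, 0.2859, 0.1088]
tool_rot: [-0.002, 0.697, 0.718, 0.004]
force: [-1.1, 10.8, 2.5]
width: 0.0138
```

```bash
python3 -m jog '[[0.3,0,0,0,0,0,0],[0.5,0,0,0,0,0,0.4],[0.5,0,0,0,0,0,0.4],[0.5,0,0,0,0,0,0.4],[0.5,0,0,0,0,0,0.4],[0.5,0,-2,0,0,0,0.4],[0.5,0,-5,0,0,0,0.4],[0.5,-1,-9,0,0,0,0.4]]';python3 -m jog '[[-1,-2,-2,0,0,0,0.5],[-3,-4,-3,0,0,0,0.5],[-4,-6,-4,0,0,0,0.5],[-5,-6,-4,0,0,0,0.5],[-5,-6,-4,0,0,0,0.5],[-5,-6,-4,0,0,0,0.5],[-5,-6,-4,0,0,0,0.5],[-5,-6,-4,0,0,0,0.5]]'; python3 - <<'E'
from h import *
import pickle
p=camera_params("wrist");im=get_image("wrist");cv2.imwrite("pics/j1.png",im);pickle.dump(p,open("j1.pkl","wb"))
cv2.imwrite("pics/j1z.png",cv2.resize(im[40:240,200:440],None,fx=3,fy=3,interpolation=2))
s=sensors.state();print(tool()[0],s["q"].round(2))
E
```

```text
t: 63.0
tool_pos: [0.6067, 0.2824, 0.196]
tool_rot: [-0.0, 0.698, 0.716, -0.002]
force: [0.3, -0.4, -0.4]
width: 0.0348
t: 63.8
tool_pos: [0.5483, 0.2333, 0.2367]
tool_rot: [-0.0, 0.698, 0.717, -0.0]
force: [0.1, -0.6, 0.7]
width: 0.0436
[0.54826868 0.23320857 0.23680914] [-0.26  0.22 -0.22  1.6   0.05  1.33 -0.46]
```

View pics/j1.png

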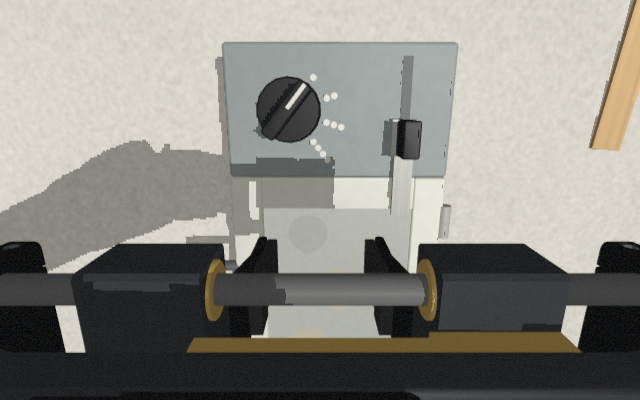

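View pics/j1z.png

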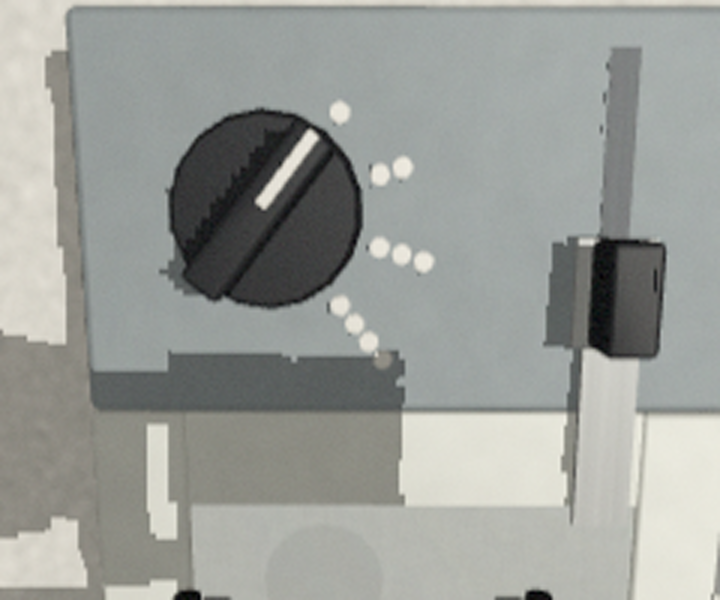

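```bash
python3 - <<'E'
from h import *
import pickle
p=pickle.load(open("j1.pkl","rb"))
f=lambda x,y:(200+x/3,40+y/3)
for n,x,y,z in [("lock",638,298,.106),("dialc",260,208,.106),("rim",266,208,.082),("pa",262,207,.106),("pb",314,132,.106),("d1",340,112,.076),("d3a",379,247,.076),("d3c",424,262,.076)]: print(n,onz(p,*f(x,y),z).round(4))
a=onz(p,*f(262,207),.106)-onz(p,*f(314,132),.106);print(np.degrees(np.arctan2(-a[1],-a[0])))
print(delta([.5187,.301,.16]))
E
```

```text
lock [0.6169 0.284  0.106 ]
dialc [0.5203 0.3036 0.106 ]
rim [0.5197 0.3034 0.082 ]
pa [0.5208 0.3038 0.106 ]
pb [0.5336 0.322  0.106 ]
d1 [0.5392 0.3291 0.076 ]
d3a [0.5509 0.2937 0.076 ]
d3c [0.5637 0.2899 0.076 ]
54.92339072133009
[ 6.86 -2.77  7.68]
```

```bash
python3 -m jog '[[1,-0.4,0.5,0,0,4,0.5],[3,-1,1,0,0,12,0.5],[5,-1.8,2.5,0,0,20,0.5],[6.5,-2.4,4,0,0,28,0.5],[7,-2.7,6,0,0,36,0.5],[7,-2.7,7,0,0,37.8,0.5],[7,-2.7,7,0,0,37.8,0.5],[7,-2.7,7,0,0,37.8,0.5]]';python3 -m jog '[[0,0,0,0,0,0,0.4],[0,0,0,0,0,0,0.4],[0,0,0,0,0,0,0.4],[0,0,0,0,0,0,0.4],[0,0,0,0,0,0,0.4],[0,0,0,0,0,0,0.4],[0,0,0,0,0,0,0.4],[0,0,0,0,0,0,0.4]]'; python3 - <<'E'
from h import *
import pickle
p=camera_params("wrist");im=get_image("wrist");cv2.imwrite("pics/j2.png",im);pickle.dump(p,open("j2.pkl","wb"))
m=tool()[1].as_matrix();print(tool()[0],np.degrees(np.arctan2(m[1,1],m[0,1])),delta([.52,.3025,.108]))
E
```

```text
t: 64.65
tool_pos: [0.5196, 0.3021, 0.1676]
tool_rot: [0.0, 0.892, 0.452, -0.0]
force: [0.3, -0.0, 0.1]
width: 0.0437
t: 65.45
tool_pos: [0.5194, 0.3019, 0.1675]
tool_rot: [0.0, 0.892, 0.452, -0.0]
force: [0.6, -0.8, -0.2]
width: 0.035
[0.51937024 0.30196613 0.16753665] -36.2983219146303 [0.08 0.02 5.95]
```

View pics/j2.png

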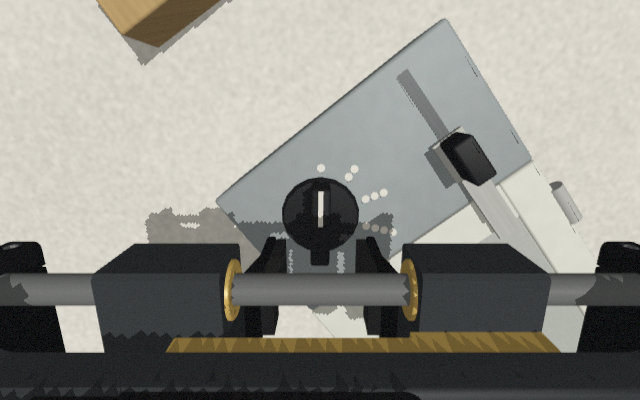

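The bar is aligned at column 320. Descend and grip.

```bash
python3 -m jog '[[0.1,0,1,0,0,0,0.4],[0.1,0,3,0,0,0,0.4],[0.1,0,5,0,0,0,0.4],[0.1,0,5.9,0,0,0,0.4],[0.1,0,5.9,0,0,0,0.2],[0.1,0,5.9,0,0,0,0],[0.1,0,5.9,0,0,0,0],[0.1,0,5.9,0,0,0,0]]' 30;python3 -m jog '[[0,0,0,0,0,0,0],[0,0,0,0,0,0,0],[0,0,0,0,0,0,0],[0,0,0,0,0,0,0],[0,0,0,0,0,4,0],[0,0,0,0,0,10,0],[0,0,0,0,0,16,0],[0,0,0,0,0,22,0]]'
```

```text
t: 66.3
tool_pos: [0.5201, 0.3036, 0.1097]
tool_rot: [-0.0, 0.892, 0.452, 0.001]
force: [0.9, -3.5, 0.6]
width: 0.0118
t: 67.1
tool_pos: [0.5204, 0.3032, 0.1097]
tool_rot: [-0.0, 0.963, 0.271, 0.001]
force: [-1.7, 0.4, 5.3]
width: 0.0116
```

```bash
python3 -m jog '[[0,0,0,0,0,6,0],[0,0,0,0,0,12,0],[0,0,0,0,0,18,0],[0,0,0,0,0,24,0],[0,0,0,0,0,30,0],[0,0,0,0,0,36,0],[0,0,0,0,0,40,0],[0,0,0,0,0,43,0]]';python3 -m jog '[[0,0,0,0,0,2,0],[0,0,0,0,0,4,0],[0,0,0,0,0,4.5,0],[0,0,0,0,0,4.5,0],[0,0,0,0,0,4.5,0],[0,0,0,0,0,4.5,0],[0,0,0,0,0,4.5,0],[0,0,0,0,0,4.5,0]]'; python3 - <<'E'
from h import *
m=tool()[1].as_matrix();print(tool()[0],np.degrees(np.arctan2(m[1,1],m[0,1])),sensors.state()["wrist_torque"])
E
```

```text
t: 67.9
tool_pos: [0.5206, 0.3024, 0.1097]
tool_rot: [0.0, 0.995, -0.1, 0.001]
force: [-2.1, -1.0, 6.7]
width: 0.0114
t: 68.7
tool_pos: [0.5205, 0.3023, 0.1096]
tool_rot: [0.0, 0.99, -0.138, 0.001]
force: [-2.1, -1.2, 6.2]
width: 0.0115
[0.52052798 0.30233784 0.10964446] -105.81582685406089 [-0.1846019   0.5596684  -0.01087456]
```

```bash
python3 -m jog '[[0,0,0,0,0,0,0.4],[0,0,0,0,0,0,0.4],[0,0,0,0,0,0,0.4],[0,0,0,0,0,0,0.4],[0,0,-1,0,0,0,0.4],[0,0,-3,0,0,0,0.4],[0,0,-6,0,0,0,0.4],[0,0,-10,0,0,0,0.4]]';python3 -m jog '[[-1,0,-1,0,0,0,0.4],[-3,0,-3,0,0,0,0.4],[-5,0,-5,0,0,0,0.4],[-7,0,-7,0,0,0,0.4],[-8,0,-8,0,0,0,0.4],[-8,0,-8,0,0,0,0.4],[-8,0,-8,0,0,0,0.4],[-8,0,-8,0,0,0,0.4]]'; python3 - <<'E'
from h import *
import pickle
p=camera_params("wrist");im=get_image("wrist");cv2.imwrite("pics/k1.png",im);pickle.dump(p,open("k1.pkl","wb"))
cv2.imwrite("pics/k1s.png",get_image("side"));cv2.imwrite("pics/k1c.png",get_image("scene"))
E
```

```text
t: 69.5
tool_pos: [0.519, 0.3021, 0.2086]
tool_rot: [0.001, 0.991, -0.137, -0.001]
force: [1.0, 0.2, -0.7]
width: 0.035
t: 70.3
tool_pos: [0.4436, 0.3235, 0.2871]
tool_rot: [0.001, 0.99, -0.138, -0.001]
force: [-0.1, 0.7, -0.6]
width: 0.0348
```

View pics/k1.png

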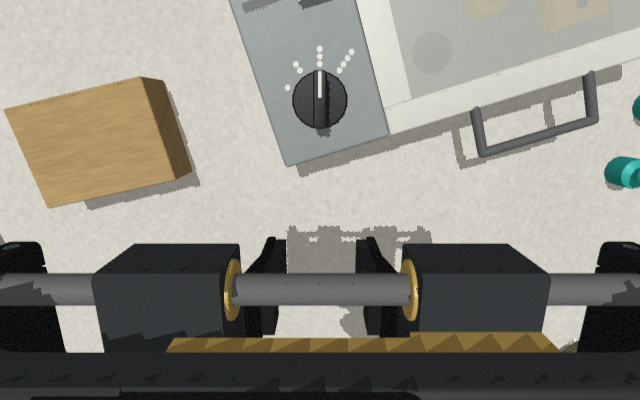

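View pics/k1s.png

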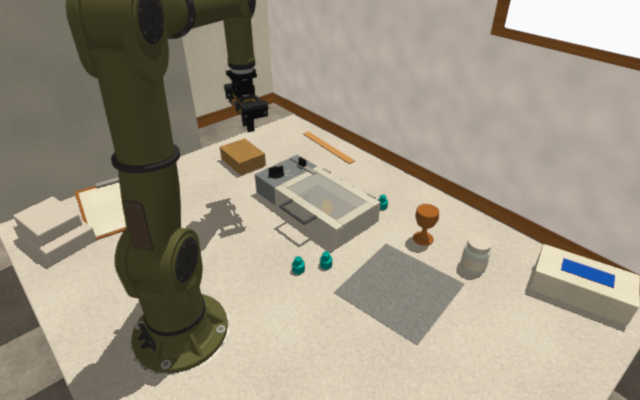

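View pics/k1c.png

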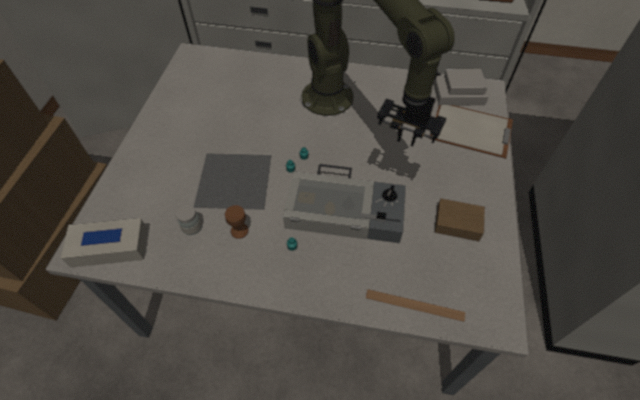

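The dial pointer lines up with the three-dot row at (319,55), the lid is shut, the bolt is over it, the mat is empty and the bystanders are in place. I'll hand in.

```bash
python3 -c "
from cell import order
print(order.close_job())"
```

```text
the job is handed in; nothing more can be done
None
```

The job is done and handed in at about 70 s of the 208 s. I freed the lock and opened the lid to its stop. The three artefacts on the mat (tin, weight and bell) are set down in the chamber. I then shut the lid, slid the lock back and turned the dial to three dots.

**Last checks:**
- **Lid:** it pressed on its shut stop with 16 N, and the pictures show it closed.
- **Lock:** the grip travelled about 50 mm and met its end stop at about 11 N, and the bolt is seen over the lid.
- **Dial:** the pointer lines up with the three-dot row.
- **Mat and bystanders:** the mat is empty, and the goblet, jar and carton were not touched.

**What went wrong or disagreed:**
- My first grip on the lock missed because I moved before the fingers had closed. The lock had not visibly moved, and the second grip worked.
- The weight was seen about 2 cm from where I set it down. It was still upright and inside the chamber.
- The chamber's yaw came out slightly different from two measurements (0.02 and 0.036 rad). This did no harm.

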